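Put the washed straws away in the straw keeper

TASK

Put the washed steel straws away: move the spill-proof cup that blocks the straw keeper's cover over to the white dish and stand it upright in it, slide the clear cover fully open, and push every straw from the drying stand down into a glass tube of its own until it stands on the bottom. Then slide the cover fully shut, leaving the measuring cup, the spoon and the jar where they are.

Things in the scene. Friction and masses are not known exactly. Their poses are not given: they have to be found in the camera images.
- keeper: Fixed wooden straw keeper; origin under the middle of its tube row, x along the row, y across, z up. Base 272 (x) x 100 mm (y); end panels at x +-131 mm, 147 mm high, 10 thick; 43 mm high boards along the two long sides. From the panels two aluminium rails (top 147 mm) run on posts to y -200 mm; between them is bare counter, 252 mm wide, over which the opened cover slides.
- cover (a joint): Clear flat dust cover of the keeper, 250 x 100 mm, 5 mm thick, underside 142 mm above the counter. It slides along the rails: 0 = shut, wholly over the tubes; 0.13 m = fully open, moved by that much towards the keeper's -y. It stays where it is left; about 2 N slides it. Anything taller than 142 mm stops it.
- cover_handle (a point): Centre of the cover's grip, a wooden ridge on top of the cover, 70 mm long (keeper x), 12 mm thick (keeper y), rising 36 mm above the cover's top face; this point is 18 mm above that face and moves with the cover.
- tube1_mouth (a point): Mouth centre of glass tube 1 of 5 in the keeper (40 mm apart along the keeper's x), 75 mm above the counter. Bore 14 mm, flared to 22 mm at the rim over the top 9 mm; inner floor 63 mm below the mouth. All tubes start empty; each takes one straw.
- tube2_mouth (a point): Mouth centre of glass tube 2 of 5 in the keeper (40 mm apart along the keeper's x), 75 mm above the counter. Bore 14 mm, flared to 22 mm at the rim over the top 9 mm; inner floor 63 mm below the mouth. All tubes start empty; each takes one straw.
- tube3_mouth (a point): Mouth centre of glass tube 3 of 5 in the keeper (40 mm apart along the keeper's x), 75 mm above the counter. Bore 14 mm, flared to 22 mm at the rim over the top 9 mm; inner floor 63 mm below the mouth. All tubes start empty; each takes one straw.
- tube4_mouth (a point): Mouth centre of glass tube 4 of 5 in the keeper (40 mm apart along the keeper's x), 75 mm above the counter. Bore 14 mm, flared to 22 mm at the rim over the top 9 mm; inner floor 63 mm below the mouth. All tubes start empty; each takes one straw.
- tube5_mouth (a point): Mouth centre of glass tube 5 of 5 in the keeper (40 mm apart along the keeper's x), 75 mm above the counter. Bore 14 mm, flared to 22 mm at the rim over the top 9 mm; inner floor 63 mm below the mouth. All tubes start empty; each takes one straw.
- stand: Drying stand, fixed plywood block 204 mm (its x) by 50 mm (y), 50 mm high, origin at the centre of its underside, with five upright holes 12 mm wide, 40 mm deep and 40 mm apart along its x.
- straw1_mid (a point): Centre of steel drinking straw 1: straight rod 10 mm across, 120 mm long, 20 g, z along the straw; starts upright in the drying stand, standing 80 mm out of it. May be absent (3 to 5 straws are there).
- straw2_mid (a point): Centre of steel drinking straw 2: straight rod 10 mm across, 120 mm long, 20 g, z along the straw; starts upright in the drying stand, standing 80 mm out of it. May be absent (3 to 5 straws are there).
- straw3_mid (a point): Centre of steel drinking straw 3: straight rod 10 mm across, 120 mm long, 20 g, z along the straw; starts upright in the drying stand, standing 80 mm out of it. May be absent (3 to 5 straws are there).
- straw4_mid (a point): Centre of steel drinking straw 4: straight rod 10 mm across, 120 mm long, 20 g, z along the straw; starts upright in the drying stand, standing 80 mm out of it. May be absent (3 to 5 straws are there).
- straw5_mid (a point): Centre of steel drinking straw 5: straight rod 10 mm across, 120 mm long, 20 g, z along the straw; starts upright in the drying stand, standing 80 mm out of it. May be absent (3 to 5 straws are there).
- cup_mid (a point): Centre of the closed orange spill-proof cup: round body 58 mm across, 124 mm tall, white lid and small spout to 160 mm in all, 220 g, nearly all of it in a weighted foot; this point is 80 mm above its underside and on its axis. It starts upright on the counter between the keeper's rails, in the cover's way.
- dish_floor (a point): Centre of the inner floor (5 mm above the counter) of the white ceramic dish, fixed, round, 184 mm across the rim, 13 mm high, flat inner floor about 145 mm across.
- measure: Bystander: aluminium measuring cup, 72 mm across, 55 mm high, with an 80 mm flat handle along its y. Origin under its centre.
- spoon: Bystander: wooden spoon, 240 mm long, lying on the counter along its x.
- datejar: Bystander: amber glass jar with wooden lid, 84 mm across, 130 mm high. Origin under its centre.
Things that resemble listed ones, but are neither listed nor needed, are in the scene too. There is more than one size of the part that bears dish_floor; the job needs the larger.

How it is judged (in metres and radians):
On the way, in this order (a step that is already met when the one before it is completed fails the run):
1. the cover has been slid open (value of joint cover above 0.1 m), for 0.2 s.
2. every straw stands at the bottom of a tube, with the cover still open (((horizontal distance between straw1_mid and tube1_mouth below 0.008 m and height (world z) of straw1_mid below 0.08 m) or (horizontal distance between straw1_mid and tube2_mouth below 0.008 m and height (world z) of straw1_mid below 0.08 m) or (horizontal distance between straw1_mid and tube3_mouth below 0.008 m and height (world z) of straw1_mid below 0.08 m) or (horizontal distance between straw1_mid and tube4_mouth below 0.008 m and height (world z) of straw1_mid below 0.08 m) or (horizontal distance between straw1_mid and tube5_mouth below 0.008 m and height (world z) of straw1_mid below 0.08 m)) and ((horizontal distance between straw2_mid and tube1_mouth below 0.008 m and height (world z) of straw2_mid below 0.08 m) or (horizontal distance between straw2_mid and tube2_mouth below 0.008 m and height (world z) of straw2_mid below 0.08 m) or (horizontal distance between straw2_mid and tube3_mouth below 0.008 m and height (world z) of straw2_mid below 0.08 m) or (horizontal distance between straw2_mid and tube4_mouth below 0.008 m and height (world z) of straw2_mid below 0.08 m) or (horizontal distance between straw2_mid and tube5_mouth below 0.008 m and height (world z) of straw2_mid below 0.08 m)) and ((horizontal distance between straw3_mid and tube1_mouth below 0.008 m and height (world z) of straw3_mid below 0.08 m) or (horizontal distance between straw3_mid and tube2_mouth below 0.008 m and height (world z) of straw3_mid below 0.08 m) or (horizontal distance between straw3_mid and tube3_mouth below 0.008 m and height (world z) of straw3_mid below 0.08 m) or (horizontal distance between straw3_mid and tube4_mouth below 0.008 m and height (world z) of straw3_mid below 0.08 m) or (horizontal distance between straw3_mid and tube5_mouth below 0.008 m and height (world z) of straw3_mid below 0.08 m)) and ((horizontal distance between straw4_mid and tube1_mouth below 0.008 m and height (world z) of straw4_mid below 0.08 m) or (horizontal distance between straw4_mid and tube2_mouth below 0.008 m and height (world z) of straw4_mid below 0.08 m) or (horizontal distance between straw4_mid and tube3_mouth below 0.008 m and height (world z) of straw4_mid below 0.08 m) or (horizontal distance between straw4_mid and tube4_mouth below 0.008 m and height (world z) of straw4_mid below 0.08 m) or (horizontal distance between straw4_mid and tube5_mouth below 0.008 m and height (world z) of straw4_mid below 0.08 m)) and ((horizontal distance between straw5_mid and tube1_mouth below 0.008 m and height (world z) of straw5_mid below 0.08 m) or (horizontal distance between straw5_mid and tube2_mouth below 0.008 m and height (world z) of straw5_mid below 0.08 m) or (horizontal distance between straw5_mid and tube3_mouth below 0.008 m and height (world z) of straw5_mid below 0.08 m) or (horizontal distance between straw5_mid and tube4_mouth below 0.008 m and height (world z) of straw5_mid below 0.08 m) or (horizontal distance between straw5_mid and tube5_mouth below 0.008 m and height (world z) of straw5_mid below 0.08 m)) and value of joint cover above 0.06 m), for 0.2 s.
At the end, for the whole second after the job is handed in: Each straw present is in a tube (centre within 8 mm of the tube axis and under 80 mm above the counter: foot within 8 mm of the floor); cover shut to within 5 mm and still; cup upright (within 7 degrees) in the dish, its axis within 55 mm of the dish centre (((horizontal distance between straw1_mid and tube1_mouth below 0.008 m and height (world z) of straw1_mid below 0.08 m) or (horizontal distance between straw1_mid and tube2_mouth below 0.008 m and height (world z) of straw1_mid below 0.08 m) or (horizontal distance between straw1_mid and tube3_mouth below 0.008 m and height (world z) of straw1_mid below 0.08 m) or (horizontal distance between straw1_mid and tube4_mouth below 0.008 m and height (world z) of straw1_mid below 0.08 m) or (horizontal distance between straw1_mid and tube5_mouth below 0.008 m and height (world z) of straw1_mid below 0.08 m)) and ((horizontal distance between straw2_mid and tube1_mouth below 0.008 m and height (world z) of straw2_mid below 0.08 m) or (horizontal distance between straw2_mid and tube2_mouth below 0.008 m and height (world z) of straw2_mid below 0.08 m) or (horizontal distance between straw2_mid and tube3_mouth below 0.008 m and height (world z) of straw2_mid below 0.08 m) or (horizontal distance between straw2_mid and tube4_mouth below 0.008 m and height (world z) of straw2_mid below 0.08 m) or (horizontal distance between straw2_mid and tube5_mouth below 0.008 m and height (world z) of straw2_mid below 0.08 m)) and ((horizontal distance between straw3_mid and tube1_mouth below 0.008 m and height (world z) of straw3_mid below 0.08 m) or (horizontal distance between straw3_mid and tube2_mouth below 0.008 m and height (world z) of straw3_mid below 0.08 m) or (horizontal distance between straw3_mid and tube3_mouth below 0.008 m and height (world z) of straw3_mid below 0.08 m) or (horizontal distance between straw3_mid and tube4_mouth below 0.008 m and height (world z) of straw3_mid below 0.08 m) or (horizontal distance between straw3_mid and tube5_mouth below 0.008 m and height (world z) of straw3_mid below 0.08 m)) and ((horizontal distance between straw4_mid and tube1_mouth below 0.008 m and height (world z) of straw4_mid below 0.08 m) or (horizontal distance between straw4_mid and tube2_mouth below 0.008 m and height (world z) of straw4_mid below 0.08 m) or (horizontal distance between straw4_mid and tube3_mouth below 0.008 m and height (world z) of straw4_mid below 0.08 m) or (horizontal distance between straw4_mid and tube4_mouth below 0.008 m and height (world z) of straw4_mid below 0.08 m) or (horizontal distance between straw4_mid and tube5_mouth below 0.008 m and height (world z) of straw4_mid below 0.08 m)) and ((horizontal distance between straw5_mid and tube1_mouth below 0.008 m and height (world z) of straw5_mid below 0.08 m) or (horizontal distance between straw5_mid and tube2_mouth below 0.008 m and height (world z) of straw5_mid below 0.08 m) or (horizontal distance between straw5_mid and tube3_mouth below 0.008 m and height (world z) of straw5_mid below 0.08 m) or (horizontal distance between straw5_mid and tube4_mouth below 0.008 m and height (world z) of straw5_mid below 0.08 m) or (horizontal distance between straw5_mid and tube5_mouth below 0.008 m and height (world z) of straw5_mid below 0.08 m)) and value of joint cover below 0.005 m and horizontal distance between cup_mid and dish_floor below 0.055 m and height (world z) of cup_mid below 0.1 m and angle between cup_mid's own z axis and vertical below 0.12 rad and velocity of joint cover below 0.01 m/s); the robot touches nothing.
It fails at once if the measuring cup is shifted by more than 3 cm (distance of measure from where it was at the start of the episode above 0.03 m).
It fails at once if the wooden spoon is shifted by more than 3 cm (distance of spoon from where it was at the start of the episode above 0.03 m).
It fails at once if the jar is shifted by more than 3 cm (distance of datejar from where it was at the start of the episode above 0.03 m).
Of straw1, straw2, straw3, straw4, straw5 only 3 to 5 are there at a start; the rules pass over those that are not, and their reading is None.
At some moment in a run one of cup may be knocked a few centimetres aside while the robot is not near it.
It also fails if it takes over 210 s, if anything falls off the work surface, if the arm or the gripper's body presses on something with over 40 N, if the wrist force passes 120 N, or if a joint passes its speed limit or range.

ROBOT

A 7-joint arm with a two-finger parallel gripper is mounted at the origin on the work surface. World frame = base frame: x ahead of the robot, y to its left, z up, the work surface at z = 0. Lengths are in mm, angles in rad, forces in N, time in s.
With the tool pointing down it reaches from about 350 to 900 mm from the base axis. Payload 7.2 kg.
Tool frame: the origin (TCP) lies at the very end of the fingers, on their centre line; the grasp point (between the pads) lies 19 mm behind it (arm.grasp_offset is the distance from the TCP to the grasp point, in mm); x points along the fingers, z is the direction in which the jaws open and shut, and the axes are right-handed (so a half turn about x gives the same grasp; the last joint's range is limited). The gripper opens to 85 mm and grips with 20 to 120 N. Pads are 22 mm wide; open, the fingers measure 114 mm over their backs; the gripper's body (76 mm by 85 mm) begins 54 mm behind the grasp point. The pads swing forward as they close: fully open they stand 13 mm farther back than shut.
Start: joints at [-1.22, 0.411, -0.013, 1.596, 0.006, 1.134, -0.082], TCP at [254.175, 570.985, 231.297] pointing down, gripper open.
Joint ranges: [-2.95, 2.95], [-0.29, 1.99], [-1.47, 1.44], [0.14, 2.54], [-1.03, 4.17], [0.13, 1.85], [-2.86, 2.86]. Speed limits (rad/s): [2.39, 2.39, 3.01, 3.01, 3.14, 3.14, 3.14].

INTERFACE

Orientations are given as a unit quaternion [x, y, z, w].
In Python, from bench import arm, eyes, spotter gives the robot as it stands. The module is installed in compiled form; this text tells all that it offers.
- The arm moves only by the shell command python3 -m creep 'ROWS'. ROWS is JSON, a list of rows, each an object with "delta_pos": the shift along the tool's x, y, z in m, a list of three; "rot": the turn, a rotation vector about the tool's x, y, z in rad, a list of three; "claw": the closure, from -1 (fully open) to 1 (shut). A call has 1 to 5 rows; each row shifts and turns the commanded pose from where the row before left it, along the tool's axes as they then stand; what a row does not reach is not made up. A row lasts 1/8 s, in which the tool goes at most 62.5 mm and 10.7 degrees, less where a joint would pass 70% of its speed; a pose out of reach is approached as far as the arm can. A call is refused whole if a number of a shift passes 0.0625 or a number of a turn 0.188, either way. A call with a gripper value outside its range is refused whole. The fingers move at their own pace and stop on an object; the grip force is fixed at half the most. Time passes only in rows, so rows that do not move let the fingers close. It gives the time, the measured TCP pose, the force and the opening at its end, in the units of the state.
- arm.read_state(): the state, without advancing time (a new reading comes with each control period).
- eyes.capture(name): name is "side" or "top"; returns (picture, depth): 384x512x3 uint8, red, green, blue; 384x512 float32, mm along the optical axis (not along the pixel's ray), 0 where there is no reading.
- eyes.get_calibration(name): a dict with "fx", "fy", "cx", "cy" (pixels), "rvec" (rotation vector, rad) and "tvec" (3), from world to camera coordinates, as OpenCV has them. Camera axes: x right, y down, z forward; pixel columns grow to the right and rows downward; lengths in mm; the calibration is good to about 2 mm. A picture is of the moment at which its call begins. get_calibration takes no time and is no camera call.
- arm.finish_job(): hands the job in, once; it reports no verdict.
Trained networks look in the newest picture that a camera, given by its name, has taken for a name from the list of things; names that differ only in an ending like _2 or _b are one class to them, and where a whole thing is asked for, a point or a joint stands for the part that bears it (a point fixed in the world has none). Each returns a list of dicts, best first, with "conf" (0 to 1); they miss things now and then, are a little off and sometimes report something else, mostly with a low value. They report only what shows in the picture. A call takes as long as a camera call. They do not tell look-alikes from the thing itself.
- spotter.cut_out(camera, query): "pixels" (384x512 bool, what is visible of it) and "rect" ([centre column, centre row, width, height] in pixels, round what is visible of it).
The state is a dict: "time_s": time; "qpos": joint angles; "qd": joint speeds; "joint_torque": joint torques, N m; "eef_pos": TCP position; "ee_rot": TCP orientation; "contact_force": force on the tool from outside, world axes, zero at the start; "ft_torque": the same for the moment, N m; "width": finger opening in mm.
Only numpy, scipy, OpenCV 4.12 (cv2) and the standard library are available. Lean on these libraries where they do the work, as an engineer would, in place of code of your own. Each camera call takes 0.05 s, during which the arm holds its last target.

## Working session

There is one attempt and no reset: what is moved stays moved. The work goes in short steps, Python scripts to look and compute and a shell command to move; the robot and the scene stay as the last step left them, time stands still between calls to the robot, and variables do not carry over. Pictures are saved under pics/ and viewed, and the job is handed in when it is done.

```bash
mkdir -p pics; ls; cat > h.py <<'E'
import numpy as np, cv2
from scipy.spatial.transform import Rotation as R
from bench import arm, eyes, spotter
def cap(name,fn=None):
    p,d=eyes.capture(name)
    if fn: cv2.imwrite('pics/'+fn,p[:,:,::-1])
    return p,d
def cal(name):
    c=eyes.get_calibration(name)
    K=np.array([[c['fx'],0,c['cx']],[0,c['fy'],c['cy']],[0,0,1.]])
    return K,R.from_rotvec(np.array(c['rvec']).ravel()).as_matrix(),np.array(c['tvec']).ravel()
def world(name,d,mask=None):
    K,Rm,t=cal(name)
    v,u=np.indices(d.shape)
    P=np.stack([(u-K[0,2])/K[0,0]*d,(v-K[1,2])/K[1,1]*d,d],-1)
    W=(P-t)@Rm
    return W
def proj(name,X):
    K,Rm,t=cal(name)
    P=np.atleast_2d(X)@Rm.T+t
    P=P@K.T
    return P[:,:2]/P[:,2:]
def ray_z(name,u,v,z):
    K,Rm,t=cal(name)
    r=Rm.T@np.array([(u-K[0,2])/K[0,0],(v-K[1,2])/K[1,1],1]); o=-Rm.T@t
    return o+r*(z-o[2])/r[2]
E
python3 - <<'E'
from h import *
cap('top','t0.png');cap('side','s0.png')
print(arm.read_state())
for n in('top','side'):
  K,Rm,t=cal(n);print(n,K.tolist(),(-Rm.T@t),Rm)
E
```

```text
pics
{'time_s': 0.1, 'qpos': array([-1.2202046 ,  0.41181736, -0.01270851,  1.59695979,  0.00556047,
        1.13430717, -0.08218353]), 'qd': array([ 0.00016633, -0.00203533,  0.00122813, -0.0023395 , -0.00130505,
       -0.000587  ,  0.00029789]), 'joint_torque': array([ 2.08444093e-03, -6.01821470e+01,  6.83964081e-01, -3.00091660e+01,
        1.39727906e-02,  6.38262805e-03, -2.02297042e-05]), 'eef_pos': array([254.00309808, 570.56617552, 230.53899084]), 'ee_rot': array([-0.38545047,  0.59342697,  0.38484929,  0.59259041]), 'contact_force': array([-0.27104528, -0.00348394, -0.93475175]), 'ft_torque': array([-0.04893112, -0.02823242, -0.02887411]), 'width': 85.05135515620432}
top [[443.8305189132338, 0.0, 252.18758963333184], [0.0, 443.8305189132338, 193.96055444206343], [0.0, 0.0, 1.0]] [ 4.33984375e+02 -9.55983182e-01  1.36288282e+03] [[ 1.46364209e-02 -9.99892513e-01  8.59319925e-04]
 [-9.99233683e-01 -1.46579677e-02 -3.62931353e-02]
 [ 3.63018302e-02 -3.27459808e-04 -9.99340818e-01]]
side [[418.4783907245605, 0.0, 251.68576771412862], [0.0, 418.4783907245605, 194.14404825082147], [0.0, 0.0, 1.0]] [-200.21944735 -699.94412012  845.17790717] [[ 0.71036036 -0.70377269  0.00959983]
 [-0.40798034 -0.42283678 -0.8091731 ]
 [ 0.57353309  0.57088795 -0.58749191]]
```

View pics/t0.png

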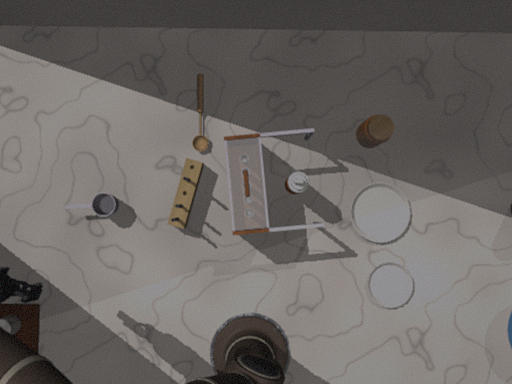

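View pics/s0.png

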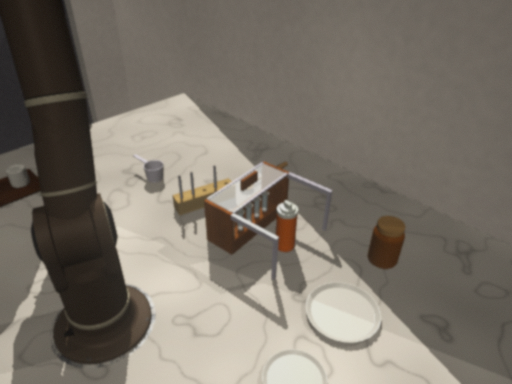

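```bash
python3 - <<'E'
from h import *
p,d=cap('top'); W=world('top',d)
cv2.imwrite('pics/t0z.png',cv2.resize(p[120:250,150:330],None,fx=4,fy=4,interpolation=cv2.INTER_CUBIC)[:,:,::-1])
for q in ['cup_mid','stand','straw1_mid','cover','cover_handle','keeper','dish_floor','tube1_mouth']:
  for r in spotter.cut_out('top',q)[:6]:
    w=W[r['pixels']]; print(q,round(r['conf'],2),np.round(r['rect']),np.round(np.median(w,0)),np.round(np.percentile(w,[2,98],axis=0)).tolist())
ps,ds=cap('side'); W=world('side',ds)
cv2.imwrite('pics/s0z.png',cv2.resize(ps[140:290,160:320],None,fx=4,fy=4,interpolation=cv2.INTER_CUBIC)[:,:,::-1])
for q in ['cup_mid','straw1_mid','dish_floor']:
  for r in spotter.cut_out('side',q)[:6]:
    w=W[r['pixels']]; print(q,round(r['conf'],2),np.round(r['rect']),np.round(np.median(w,0)),np.round(np.percentile(w,[2,98],axis=0)).tolist())
np.savez('f0.npz',p=p,d=d,ps=ps,ds=ds)
E
```

```text
cup_mid 0.79 [297. 181.  21.  20.] [ 512. -124.  142.] [[487.0, -154.0, 9.0], [541.0, -100.0, 163.0]]
stand 0.65 [188. 192.  37.  74.] [490. 194.  51.] [[390.0, 153.0, 16.0], [580.0, 235.0, 57.0]]
stand 0.21 [247. 186.  44.  93.] [505.  14. 148.] [[388.0, -38.0, 143.0], [626.0, 66.0, 184.0]]
cover 0.84 [246. 185.  45.  90.] [508.  15. 148.] [[390.0, -37.0, 143.0], [625.0, 67.0, 184.0]]
cover_handle 0.78 [247. 185.  46.  93.] [506.  15. 148.] [[388.0, -38.0, 143.0], [626.0, 67.0, 183.0]]
cover_handle 0.34 [378. 130.  44.  31.] [ 664. -345.  128.] [[632.0, -389.0, 15.0], [705.0, -317.0, 136.0]]
keeper 0.62 [273. 180. 103. 106.] [509.   7. 148.] [[376.0, -166.0, 5.0], [656.0, 67.0, 183.0]]
keeper 0.15 [382. 211.  60.  63.] [ 436. -393.    7.] [[355.0, -473.0, 0.0], [519.0, -308.0, 17.0]]
dish_floor 0.67 [392. 283.  49.  49.] [ 215. -423.    6.] [[153.0, -486.0, -1.0], [280.0, -360.0, 13.0]]
dish_floor 0.59 [382. 211.  59.  59.] [ 436. -392.    7.] [[358.0, -472.0, 1.0], [517.0, -309.0, 16.0]]
tube1_mouth 0.91 [271. 183. 100. 107.] [508.   8. 148.] [[379.0, -161.0, 135.0], [654.0, 68.0, 183.0]]
tube1_mouth 0.51 [298. 182.  24.  23.] [ 512. -124.  141.] [[487.0, -155.0, 0.0], [541.0, -100.0, 163.0]]
cup_mid 0.96 [286. 226.  23.  49.] [ 495. -143.   93.] [[448.0, -172.0, -1.0], [600.0, -99.0, 158.0]]
straw1_mid 0.28 [266. 220. 128. 118.] [469.  -5. 116.] [[365.0, -195.0, 1.0], [653.0, 65.0, 174.0]]
dish_floor 0.91 [344. 312.  77.  62.] [ 432. -392.    5.] [[350.0, -475.0, 1.0], [516.0, -307.0, 13.0]]
dish_floor 0.77 [294. 368.  63.  33.] [ 234. -401.    4.] [[170.0, -465.0, 1.0], [278.0, -358.0, 11.0]]
dish_floor 0.23 [286. 225.  21.  50.] [ 495. -144.   95.] [[483.0, -158.0, 2.0], [531.0, -106.0, 158.0]]
```

View pics/t0z.png

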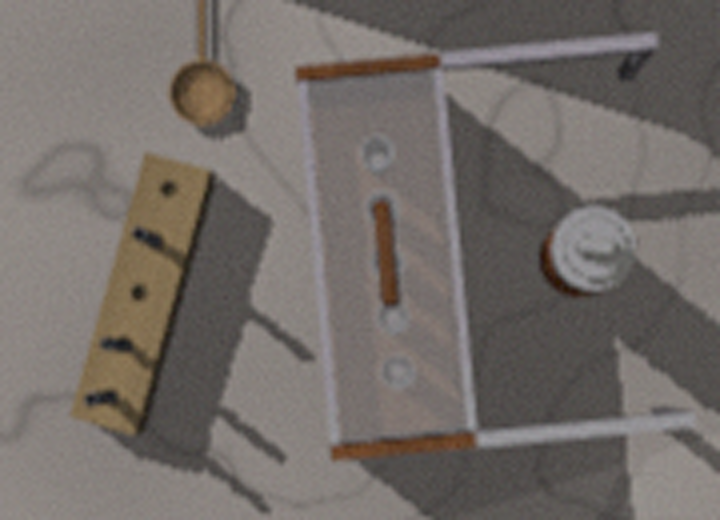

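View pics/s0z.png

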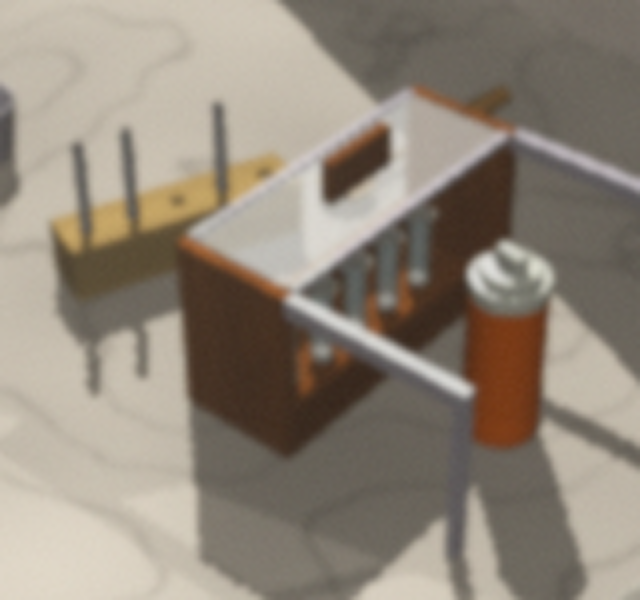

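```bash
python3 - <<'E'
from h import *
f=np.load('f0.npz'); d=f['d']; W=world('top',d)
m=(abs(W[...,0]-510)<170)&(W[...,1]>-190)&(W[...,1]<90)
for lo,hi in((130,152),):
  k=m&(W[...,2]>lo)&(W[...,2]<hi)&~((abs(W[...,0]-514)<45)&(abs(W[...,1]+127)<45))
  P=W[k]; r=cv2.minAreaRect(P[:,:2].astype(np.float32)); print(r,k.sum(),np.median(P[:,2])); 
  print(cv2.boxPoints(r))
# handle
k=m&(W[...,2]>165)&(W[...,1]>-40); P=W[k];print('handle',P.mean(0),k.sum(),cv2.minAreaRect(P[:,:2].astype(np.float32)))
# stand
k=(W[...,2]>42)&(W[...,2]<58)&(W[...,1]>120)&(W[...,1]<270)&(abs(W[...,0]-490)<150); P=W[k]; print('stand',P.mean(0),k.sum(),cv2.minAreaRect(P[:,:2].astype(np.float32)))
k=(W[...,2]>62)&(W[...,2]<150)&(W[...,1]>120)&(W[...,1]<270)&(abs(W[...,0]-490)<150);print(np.round(W[k]))
# cup
k=m&(W[...,2]>120)&(abs(W[...,0]-514)<45)&(abs(W[...,1]+127)<45);P=W[k];print('cup',P.mean(0),cv2.minEnclosingCircle(P[:,:2].astype(np.float32)))
W2=world('side',f['ds'])
for w,n in((W,'top'),(W2,'side')):
  k=(abs(w[...,0]-436)<110)&(abs(w[...,1]+391)<110)&(w[...,2]>8)&(w[...,2]<22);P=w[k];print('dish',n,k.sum(),cv2.minEnclosingCircle(P[:,:2].astype(np.float32)))
k=(abs(W2[...,0]-514)<50)&(abs(W2[...,1]+127)<50)&(W2[...,2]>30)&(W2[...,2]<110);P=W2[k];
from scipy.optimize import least_squares
s=least_squares(lambda c:np.hypot(P[:,0]-c[0],P[:,1]-c[1])-29,[514,-127],loss='soft_l1');print('cup side',s.x,k.sum(),P[:,2].min())
k=(W2[...,1]>120)&(W2[...,1]<270)&(abs(W2[...,0]-490)<150)
print('stand side z top',np.percentile(W2[k&(W2[...,2]>40)&(W2[...,2]<60)][:,2],[5,50,95]))
S=W2[k&(W2[...,2]>70)&(W2[...,2]<140)];print(np.round(S[np.argsort(S[:,0])])[::4])
print(R.from_quat(arm.read_state()['ee_rot']).as_matrix().round(3))
E
```

```text
((515.9644775390625, -59.38453674316406), (272.3606872558594, 249.29347229003906), 6.229643821716309) 3704 147.87487813642167
[[ 367.0624     49.748722]
 [ 394.11417  -198.07266 ]
 [ 664.8666   -168.51779 ]
 [ 637.8148     79.30359 ]]
handle [4.43643396e+02 1.08210831e+00 1.20710322e+03] 863 ((487.04974365234375, 12.010917663574219), (108.54784393310547, 12.395536422729492), 7.216925621032715)
stand [484.12296365 196.79702666  50.94002883] 1088 ((483.64788818359375, 198.17274475097656), (51.308570861816406, 203.93594360351562), 75.15216827392578)
[[526. 189. 130.]
 [526. 186. 132.]
 [523. 192. 130.]
 [523. 189. 131.]
 [523. 186. 135.]
 [523. 184. 130.]
 [525. 184. 108.]
 [520. 192. 132.]
 [520. 189. 132.]
 [520. 186. 135.]
 [520. 183. 132.]
 [522. 183. 112.]
 [523. 184.  91.]
 [525. 183.  73.]
 [518. 189. 131.]
 [518. 186. 132.]
 [518. 185. 119.]
 [519. 184. 106.]
 [521. 184.  90.]
 [522. 183.  72.]
 [517. 189.  93.]
 [517. 186.  92.]
 [518. 185.  80.]
 [519. 184.  66.]
 [448. 210. 131.]
 [448. 207. 132.]
 [448. 205. 128.]
 [448. 204. 113.]
 [448. 205.  92.]
 [449. 206.  69.]
 [445. 
[... 1148 characters left out ...]
00. 216. 118.]
 [401. 218.  71.]
 [401. 225.  98.]
 [401. 219.  74.]
 [402. 213. 115.]
 [402. 216.  98.]
 [403. 216.  75.]
 [404. 214. 128.]
 [405. 217. 119.]
 [408. 219.  98.]
 [436. 206.  83.]
 [438. 203. 121.]
 [438. 212. 102.]
 [439. 209. 126.]
 [439. 211. 114.]
 [440. 207. 122.]
 [441. 210.  94.]
 [441. 208.  76.]
 [442. 208.  87.]
 [443. 204.  88.]
 [443. 206. 122.]
 [444. 211. 130.]
 [513. 187. 110.]
 [514. 187. 121.]
 [514. 188. 124.]
 [515. 181.  93.]
 [516. 191. 100.]
 [516. 186. 106.]
 [517. 188.  85.]
 [517. 184.  71.]
 [518. 195.  77.]
 [518. 183. 110.]
 [520. 185. 112.]
 [522. 186. 130.]
 [522. 187. 118.]]
[[-0.    -0.914  0.407]
 [ 0.     0.407  0.914]
 [-1.     0.     0.   ]]
```

```bash
cat >> h.py <<'E'
KY=6.23; KO=np.array([507.8,15.2])
def kp(x,y): 
    a=np.radians(KY); return KO+np.array([np.cos(a)*x-np.sin(a)*y,np.sin(a)*x+np.cos(a)*y])
def plan(x,y,z,th=None,vmax=58):
    """target TCP, jaw(tool z) heading th deg. prints shift in the current tool frame, and turn about tool x"""
    s=arm.read_state(); M=R.from_quat(s['ee_rot']).as_matrix()
    dw=np.array([x,y,z])-s['eef_pos']; D=M.T@dw
    n=int(np.ceil(np.linalg.norm(D)/vmax)); h=np.degrees(np.arctan2(M[1,2],M[0,2]))
    print('t',round(s['time_s'],2),'pos',s['eef_pos'].round(1),'head',round(h,2),'tilt',M[:,0].round(3),'F',s['contact_force'].round(1),'w',round(s['width'],1))
    print('shift mm tool',D.round(1),'rows',n,'per row m',(D/max(n,1)/1000).round(4), 'rotx',None if th is None else round(-np.radians((th-h+180)%360-180),4))
E
python3 - <<'E'
from h import *
print(kp(0,0),kp(-80,0),kp(80,0))
f=np.load('f0.npz');W=world('top',f['d']);k=(W[...,2]>168)&(W[...,2]<192)&(abs(W[...,0]-510)<60)&(abs(W[...,1]-15)<40);P=W[k];print('handle',P.mean(0),cv2.minAreaRect(P[:,:2].astype(np.float32)))
plan(254,571,250,96.23)
E
python3 -m creep '[{"delta_pos":[0,0,0],"rot":[-0.176,0,0],"claw":-1},{"delta_pos":[-0.01,0,0],"rot":[-0.176,0,0],"claw":-1},{"delta_pos":[-0.01,0,0],"rot":[-0.176,0,0],"claw":-1}]'
python3 - <<'E'
from h import *
plan(514,-127.5,250,96.23)
E
```

```text
[507.8  15.2] [428.27245765   6.51840983] [587.32754235  23.88159017]
handle [507.10486026  14.47272694 183.6039327 ] ((507.2317199707031, 14.605741500854492), (67.73209381103516, 11.78748607635498), 6.0518999099731445)
t 0.75 pos [254.2 571.  231.3] head 66.0 tilt [-0.  0. -1.] F [-0.2  0.1  0.3] w 85.0
shift mm tool [-18.7   0.2  -0.1] rows 1 per row m [-0.0187  0.0002 -0.0001] rotx -0.5276
time_s: 1.12
eef_pos: [254.2, 570.9, 251.4]
ee_rot: [0.528, -0.471, -0.528, -0.47]
contact_force: [0.6, -0.1, 0.6]
width: 85.5
t 1.12 pos [254.2 570.9 251.4] head 96.59 tilt [-0. -0. -1.] F [ 0.6 -0.1  0.6] w 85.5
shift mm tool [   1.6 -178.  -723.6] rows 13 per row m [ 0.0001 -0.0137 -0.0557] rotx 0.0063
```

```bash
r='x'
python3 -m creep '[{"delta_pos":[0,-0.0137,-0.0557],"rot":[0.006,0,0],"claw":-1},{"delta_pos":[0,-0.0137,-0.0557],"rot":[0,0,0],"claw":-1},{"delta_pos":[0,-0.0137,-0.0557],"rot":[0,0,0],"claw":-1},{"delta_pos":[0,-0.0137,-0.0557],"rot":[0,0,0],"claw":-1},{"delta_pos":[0,-0.0137,-0.0557],"rot":[0,0,0],"claw":-1}]'
python3 -m creep '[{"delta_pos":[0,-0.0137,-0.0557],"rot":[0,0,0],"claw":-1},{"delta_pos":[0,-0.0137,-0.0557],"rot":[0,0,0],"claw":-1},{"delta_pos":[0,-0.0137,-0.0557],"rot":[0,0,0],"claw":-1},{"delta_pos":[0,-0.0137,-0.0557],"rot":[0,0,0],"claw":-1},{"delta_pos":[0,-0.0137,-0.0557],"rot":[0,0,0],"claw":-1}]'
python3 -m creep '[{"delta_pos":[0,-0.0137,-0.0557],"rot":[0,0,0],"claw":-1},{"delta_pos":[0,-0.0137,-0.0557],"rot":[0,0,0],"claw":-1},{"delta_pos":[0,0,0],"rot":[0,0,0],"claw":-1}]'
python3 - <<'E'
from h import *
cap('side','s1.png')
p,d=eyes.capture('side');W=world('side',d)
k=(abs(W[...,0]-514)<70)&(abs(W[...,1]+127)<70)&(W[...,2]>30)&(W[...,2]<110)
c=[r for r in spotter.cut_out('side','cup_mid')][:1]
k&=c[0]['pixels'];P=W[k]
from scipy.optimize import least_squares
s=least_squares(lambda c:np.hypot(P[:,0]-c[0],P[:,1]-c[1])-29,[514,-127],loss='soft_l1');print('cup',s.x,c[0]['conf'],c[0]['rect'])
plan(514,-127.5,93,96.2)
E
```

```text
time_s: 1.75
eef_pos: [351.9, 299.4, 251.6]
ee_rot: [0.525, -0.473, -0.525, -0.474]
contact_force: [1.4, -1.1, 0.8]
width: 85.7
time_s: 2.38
eef_pos: [448.7, 29.4, 251.8]
ee_rot: [0.525, -0.473, -0.525, -0.474]
contact_force: [1.4, 0.4, 0.8]
width: 85.1
time_s: 2.75
eef_pos: [487.5, -81.6, 251.5]
ee_rot: [0.524, -0.476, -0.523, -0.475]
contact_force: [-0.4, 1.1, 0.6]
width: 85.8
cup [ 513.20696554 -127.54775123] 0.67 [288.2, 225.5, 21.4, 52.6]
t 2.9 pos [486.7 -76.1 251.2] head 95.94 tilt [-0.     0.001 -1.   ] F [0.3 0.1 0.1] w 85.6
shift mm tool [158.1 -21.9 -54. ] rows 3 per row m [ 0.0527 -0.0073 -0.018 ] rotx -0.0046
```

View pics/s1.png

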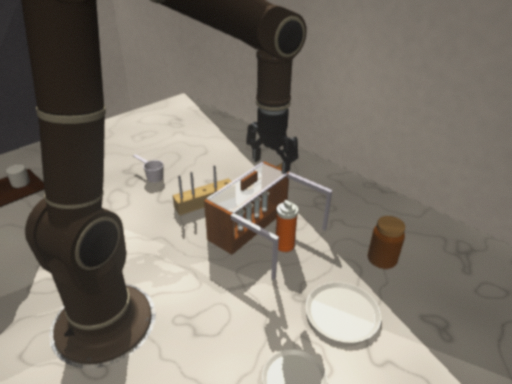

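```bash
python3 -m creep '[{"delta_pos":[0,-0.0215,-0.054],"rot":[-0.005,0,0],"claw":-1},{"delta_pos":[0,0,0],"rot":[0,0,0],"claw":-1},{"delta_pos":[0,0,0],"rot":[0,0,0],"claw":-1}]'
python3 - <<'E'
from h import *
plan(513.5,-127.5,93,96.2)
E
```

```text
time_s: 3.28
eef_pos: [513.6, -126.8, 251.0]
ee_rot: [-0.526, 0.472, 0.527, 0.472]
contact_force: [0.3, 0.1, -0.0]
width: 85.5
t 3.27 pos [ 513.6 -126.8  251. ] head 96.29 tilt [-0.001  0.001 -1.   ] F [ 0.3  0.1 -0. ] w 85.5
shift mm tool [ 1.58e+02  1.00e-01 -8.00e-01] rows 3 per row m [ 0.0527  0.     -0.0003] rotx 0.0016
```

```bash
python3 -m creep '[{"delta_pos":[0.05,0,-0.0007],"rot":[0,0,0],"claw":-1},{"delta_pos":[0.05,0,0],"rot":[0,0,0],"claw":-1},{"delta_pos":[0.035,0,0],"rot":[0,0,0],"claw":-1},{"delta_pos":[0.021,0,0],"rot":[0,0,0],"claw":-1},{"delta_pos":[0,0,0],"rot":[0,0,0],"claw":-1}]'
python3 -m creep '[{"delta_pos":[0,0,0],"rot":[0,0,0],"claw":1},{"delta_pos":[0,0,0],"rot":[0,0,0],"claw":1},{"delta_pos":[0,0,0],"rot":[0,0,0],"claw":1},{"delta_pos":[0,0,0],"rot":[0,0,0],"claw":1},{"delta_pos":[0,0,0],"rot":[0,0,0],"claw":1}]'
```

```text
time_s: 3.9
eef_pos: [512.7, -126.9, 94.1]
ee_rot: [-0.526, 0.472, 0.528, 0.471]
contact_force: [-0.1, 0.5, -0.3]
width: 85.0
time_s: 4.53
eef_pos: [514.9, -128.4, 96.9]
ee_rot: [0.527, -0.471, -0.526, -0.473]
contact_force: [-0.7, 1.7, 6.1]
width: 57.7
```

```bash
python3 -m creep '[{"delta_pos":[-0.03,0,0],"rot":[0,0,0],"claw":1},{"delta_pos":[-0.035,0,0],"rot":[0,0,0],"claw":1},{"delta_pos":[-0.005,0,0],"rot":[0,0,0],"claw":1},{"delta_pos":[0,0,0],"rot":[0,0,0],"claw":1}]'
python3 - <<'E'
from h import *
cap('side','s2.png')
plan(435,-390,166,96.2,45)
E
```

```text
time_s: 5.03
eef_pos: [513.8, -128.7, 165.3]
ee_rot: [0.526, -0.472, -0.526, -0.472]
contact_force: [-0.1, 0.2, -2.3]
width: 57.5
t 5.08 pos [ 513.4 -128.7  164.6] head 96.21 tilt [-0.001  0.    -1.   ] F [ 0.4  0.2 -2.6] w 57.9
shift mm tool [  -1.4  106.2 -251.3] rows 7 per row m [-0.0002  0.0152 -0.0359] rotx 0.0002
```

View pics/s2.png

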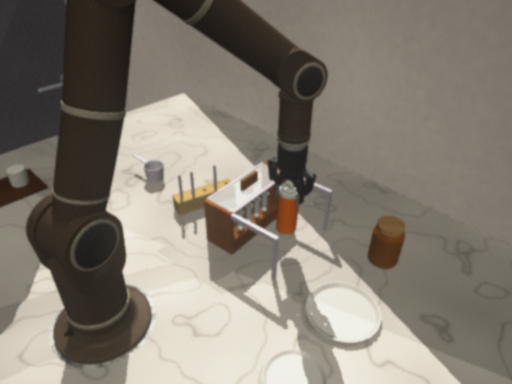

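The cup is held, hanging upright (about pixel 287,210), lifted clear. Taking it to the dish.

```bash
python3 -m creep '[{"delta_pos":[0,0.0152,-0.0359],"rot":[0,0,0],"claw":1},{"delta_pos":[0,0.0152,-0.0359],"rot":[0,0,0],"claw":1},{"delta_pos":[0,0.0152,-0.0359],"rot":[0,0,0],"claw":1},{"delta_pos":[0,0.0152,-0.0359],"rot":[0,0,0],"claw":1}]'
python3 -m creep '[{"delta_pos":[0,0.0152,-0.0359],"rot":[0,0,0],"claw":1},{"delta_pos":[0,0.0152,-0.0359],"rot":[0,0,0],"claw":1},{"delta_pos":[0,0.0152,-0.0359],"rot":[0,0,0],"claw":1},{"delta_pos":[0,0,0],"rot":[0,0,0],"claw":1},{"delta_pos":[0,0,0],"rot":[0,0,0],"claw":1}]'
python3 - <<'E'
from h import *
plan(435,-390,102,96.2,45)
E
```

```text
time_s: 5.58
eef_pos: [467.8, -279.0, 163.8]
ee_rot: [-0.526, 0.472, 0.527, 0.472]
contact_force: [0.4, 0.1, -2.7]
width: 57.4
time_s: 6.2
eef_pos: [434.9, -389.4, 163.9]
ee_rot: [-0.525, 0.472, 0.527, 0.472]
contact_force: [0.7, -0.7, -2.7]
width: 57.7
t 6.2 pos [ 434.9 -389.4  163.9] head 96.19 tilt [-0.002  0.002 -1.   ] F [ 0.7 -0.7 -2.7] w 57.7
shift mm tool [61.9 -0.2 -0.7] rows 2 per row m [ 0.031  -0.0001 -0.0004] rotx -0.0002
```

```bash
python3 -m creep '[{"delta_pos":[0.03,0,0],"rot":[0,0,0],"claw":1},{"delta_pos":[0.022,0,0],"rot":[0,0,0],"claw":1},{"delta_pos":[0.006,0,0],"rot":[0,0,0],"claw":1},{"delta_pos":[0.002,0,0],"rot":[0,0,0],"claw":1},{"delta_pos":[0,0,0],"rot":[0,0,0],"claw":1}]'
python3 -m creep '[{"delta_pos":[0.002,0,0],"rot":[0,0,0],"claw":1},{"delta_pos":[0,0,0],"rot":[0,0,0],"claw":1}]'
```

```text
time_s: 6.82
eef_pos: [435.8, -390.3, 105.9]
ee_rot: [0.527, -0.472, -0.526, -0.472]
contact_force: [0.6, -0.0, -1.9]
width: 57.6
time_s: 7.08
eef_pos: [435.4, -390.4, 103.6]
ee_rot: [0.526, -0.472, -0.526, -0.472]
contact_force: [-0.2, -0.1, -2.0]
width: 57.8
```

```bash
python3 -m creep '[{"delta_pos":[0.0015,0,0],"rot":[0,0,0],"claw":1},{"delta_pos":[0.001,0,0],"rot":[0,0,0],"claw":1},{"delta_pos":[0,0,0],"rot":[0,0,0],"claw":1}]'
python3 -m creep '[{"delta_pos":[0.0015,0,0],"rot":[0,0,0],"claw":1},{"delta_pos":[0,0,0],"rot":[0,0,0],"claw":1}]'
```

```text
time_s: 7.45
eef_pos: [435.7, -390.4, 101.9]
ee_rot: [0.527, -0.472, -0.526, -0.473]
contact_force: [-2.5, 2.7, 7.4]
width: 57.5
time_s: 7.7
eef_pos: [436.1, -390.4, 101.8]
ee_rot: [0.527, -0.472, -0.526, -0.473]
contact_force: [-3.0, 6.2, 21.1]
width: 57.5
```

```bash
python3 -m creep '[{"delta_pos":[-0.0015,0,0],"rot":[0,0,0],"claw":1},{"delta_pos":[0,0,0],"rot":[0,0,0],"claw":-1},{"delta_pos":[0,0,0],"rot":[0,0,0],"claw":-1},{"delta_pos":[0,0,0],"rot":[0,0,0],"claw":-1}]'
python3 -m creep '[{"delta_pos":[-0.03,0,0],"rot":[0,0,0],"claw":-1},{"delta_pos":[-0.05,0,0],"rot":[0,0,0],"claw":-1},{"delta_pos":[-0.05,0,0],"rot":[0,0,0],"claw":-1},{"delta_pos":[0,0,0],"rot":[0,0,0],"claw":-1}]'
python3 - <<'E'
from h import *
cap('side','s3.png')
x,y=kp(0,0)
plan(507.4,14.8,235,96.2)
E
```

```text
time_s: 8.2
eef_pos: [435.2, -390.4, 100.6]
ee_rot: [-0.526, 0.472, 0.526, 0.472]
contact_force: [0.1, -0.7, -0.3]
width: 85.4
time_s: 8.7
eef_pos: [436.7, -392.1, 234.8]
ee_rot: [0.529, -0.472, -0.524, -0.473]
contact_force: [-0.0, -0.1, -0.7]
width: 85.4
t 8.75 pos [ 436.  -391.   232.4] head 96.2 tilt [ 0.003 -0.002 -1.   ] F [ 0.1  1.  -0.4] w 85.4
shift mm tool [  -3.1 -114.9  395.7] rows 8 per row m [-0.0004 -0.0144  0.0495] rotx -0.0
```

View pics/s3.png

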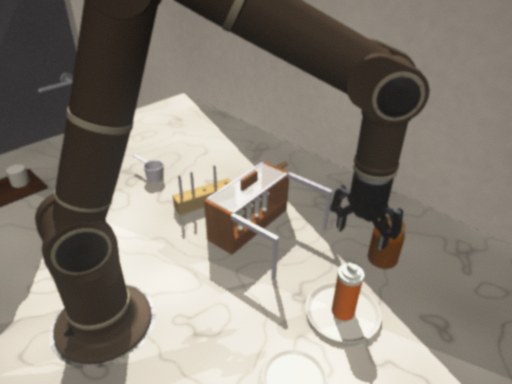

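```bash
python3 -m creep '[{"delta_pos":[0,-0.0144,0.0495],"rot":[0,0,0],"claw":-1},{"delta_pos":[0,-0.0144,0.0495],"rot":[0,0,0],"claw":-1},{"delta_pos":[0,-0.0144,0.0495],"rot":[0,0,0],"claw":-1},{"delta_pos":[0,-0.0144,0.0495],"rot":[0,0,0],"claw":-1}]'
python3 -m creep '[{"delta_pos":[0,-0.0144,0.0495],"rot":[0,0,0],"claw":-1},{"delta_pos":[0,-0.0144,0.0495],"rot":[0,0,0],"claw":-1},{"delta_pos":[0,-0.0144,0.0495],"rot":[0,0,0],"claw":-1},{"delta_pos":[0,-0.0144,0.0495],"rot":[0,0,0],"claw":-1},{"delta_pos":[0,0,0],"rot":[0,0,0],"claw":-1}]'
python3 -m creep '[{"delta_pos":[0,0,0],"rot":[0,0,0],"claw":-1}]'
python3 - <<'E'
from h import *
plan(507.4,14.8,154,96.2)
E
```

```text
time_s: 9.25
eef_pos: [470.5, -185.2, 229.3]
ee_rot: [-0.526, 0.473, 0.527, 0.472]
contact_force: [0.4, 0.1, 0.5]
width: 85.6
time_s: 9.88
eef_pos: [506.5, 20.6, 229.0]
ee_rot: [-0.527, 0.471, 0.529, 0.47]
contact_force: [0.4, -1.3, 0.2]
width: 85.5
time_s: 10.0
eef_pos: [506.3, 15.4, 229.6]
ee_rot: [-0.526, 0.473, 0.527, 0.471]
contact_force: [0.3, 0.0, 0.1]
width: 85.6
t 10.0 pos [506.3  15.4 229.6] head 96.22 tilt [-0.002 -0.001 -1.   ] F [0.3 0.  0.1] w 85.6
shift mm tool [75.6 -1.2 -0.6] rows 2 per row m [ 0.0378 -0.0006 -0.0003] rotx 0.0003
```

```bash
python3 -m creep '[{"delta_pos":[0.04,-0.001,0],"rot":[0,0,0],"claw":-1},{"delta_pos":[0.025,0,0],"rot":[0,0,0],"claw":-1},{"delta_pos":[0.01,0,0],"rot":[0,0,0],"claw":-1},{"delta_pos":[0,0,0],"rot":[0,0,0],"claw":-1}]'
python3 -m creep '[{"delta_pos":[0,0,0],"rot":[0,0,0],"claw":1},{"delta_pos":[0,0,0],"rot":[0,0,0],"claw":1},{"delta_pos":[0,0,0],"rot":[0,0,0],"claw":1},{"delta_pos":[0,0,0],"rot":[0,0,0],"claw":1},{"delta_pos":[0,0,0],"rot":[0,0,0],"claw":1}]'
python3 -m creep '[{"delta_pos":[0,0,0],"rot":[0,0,0],"claw":1},{"delta_pos":[0,0,0],"rot":[0,0,0],"claw":1}]'
```

```text
time_s: 10.5
eef_pos: [507.7, 14.9, 155.5]
ee_rot: [-0.526, 0.473, 0.526, 0.472]
contact_force: [-0.1, -0.5, 0.3]
width: 85.5
time_s: 11.12
eef_pos: [508.2, 16.1, 156.2]
ee_rot: [0.526, -0.472, -0.526, -0.472]
contact_force: [-1.3, -0.0, 5.3]
width: 11.1
time_s: 11.38
eef_pos: [508.2, 16.0, 156.2]
ee_rot: [0.526, -0.472, -0.526, -0.472]
contact_force: [-1.9, 0.5, 6.6]
width: 11.2
```

```bash
python3 -m creep '[{"delta_pos":[0,0,-0.02],"rot":[0,0,0],"claw":1},{"delta_pos":[0,0,-0.025],"rot":[0,0,0],"claw":1},{"delta_pos":[0,0,-0.025],"rot":[0,0,0],"claw":1},{"delta_pos":[0,0,-0.025],"rot":[0,0,0],"claw":1}]'
python3 -m creep '[{"delta_pos":[0,0,-0.02],"rot":[0,0,0],"claw":1},{"delta_pos":[0,0,-0.013],"rot":[0,0,0],"claw":1},{"delta_pos":[0,0,0],"rot":[0,0,0],"claw":1},{"delta_pos":[0,0,0],"rot":[0,0,0],"claw":1}]'
```

```text
time_s: 11.88
eef_pos: [518.5, -78.7, 156.2]
ee_rot: [-0.526, 0.472, 0.527, 0.472]
contact_force: [-1.0, 2.2, 4.4]
width: 11.1
time_s: 12.38
eef_pos: [522.0, -111.5, 156.2]
ee_rot: [0.526, -0.472, -0.526, -0.472]
contact_force: [-1.5, -0.2, 6.0]
width: 10.9
```

```bash
python3 -m creep '[{"delta_pos":[0,0,0],"rot":[0,0,0],"claw":-1},{"delta_pos":[0,0,0],"rot":[0,0,0],"claw":-1},{"delta_pos":[0,0,0],"rot":[0,0,0],"claw":-1},{"delta_pos":[-0.04,0,0],"rot":[0,0,0],"claw":-1},{"delta_pos":[-0.04,0,0],"rot":[0,0,0],"claw":-1}]'
python3 - <<'E'
from h import *
plan(522,188,236,75.15)
E
```

```text
time_s: 13.0
eef_pos: [521.5, -111.3, 236.4]
ee_rot: [-0.526, 0.473, 0.527, 0.472]
contact_force: [1.3, -0.1, 0.3]
width: 85.5
t 13.0 pos [ 521.5 -111.3  236.4] head 96.2 tilt [-0.001 -0.    -1.   ] F [ 1.3 -0.1  0.3] w 85.5
shift mm tool [  0.3 -32.8 297.5] rows 6 per row m [ 0.0001 -0.0055  0.0496] rotx 0.3673
```

```bash
python3 -m creep '[{"delta_pos":[0,-0.0055,0.0496],"rot":[0,0,0],"claw":-1},{"delta_pos":[0,-0.0055,0.0496],"rot":[0,0,0],"claw":-1},{"delta_pos":[0,-0.0055,0.0496],"rot":[0,0,0],"claw":-1},{"delta_pos":[0,-0.0055,0.0496],"rot":[0,0,0],"claw":-1}]'
python3 -m creep '[{"delta_pos":[0,-0.0055,0.0496],"rot":[0,0,0],"claw":-1},{"delta_pos":[0,-0.0055,0.0496],"rot":[0,0,0],"claw":-1},{"delta_pos":[0,0,0],"rot":[0.184,0,0],"claw":-1},{"delta_pos":[0,0,0],"rot":[0.183,0,0],"claw":-1},{"delta_pos":[0,0,0],"rot":[0,0,0],"claw":-1}]'
python3 - <<'E'
from h import *
plan(522,188,92,75.15)
cap('side','s4.png');cap('top','t4.png')
E
```

```text
time_s: 13.5
eef_pos: [522.1, 89.9, 235.9]
ee_rot: [0.526, -0.472, -0.526, -0.472]
contact_force: [0.6, -0.7, 0.3]
width: 85.2
time_s: 14.12
eef_pos: [522.4, 188.2, 235.6]
ee_rot: [-0.432, 0.56, 0.432, 0.56]
contact_force: [0.3, 0.3, -0.2]
width: 85.3
t 14.12 pos [522.4 188.2 235.6] head 75.26 tilt [-0. -0. -1.] F [ 0.3  0.3 -0.2] w 85.3
shift mm tool [143.6   0.3  -0.3] rows 3 per row m [ 0.0479  0.0001 -0.0001] rotx 0.0019
```

View pics/s4.png

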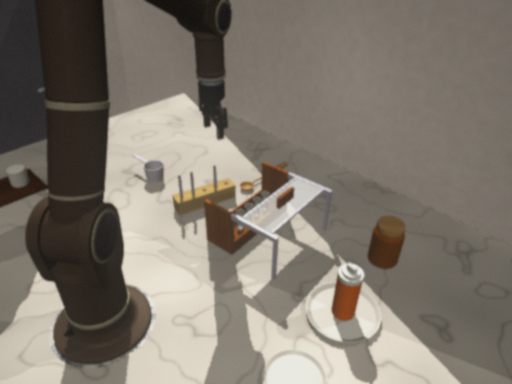

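View pics/t4.png

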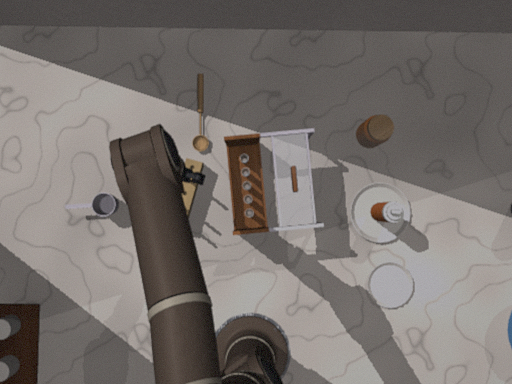

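```bash
python3 - <<'E'
from h import *
p=cv2.imread('pics/t4.png');z=cv2.resize(p[145:225,215:290],None,fx=8,fy=8,interpolation=cv2.INTER_CUBIC)
for k in range(-2,3):
    x,y=kp(40*k,0); u,v=proj('top',[x,y,75])[0]; print(k,(x,y),(u,v))
    cv2.circle(z,(int((u-215+.5)*8),int((v-145+.5)*8)),4,(0,255,0),-1)
cv2.imwrite('pics/t4z.png',z)
f,d=eyes.capture('side')
E
```

```text
-2 (np.float64(428.2724576505261), np.float64(6.518409831566718)) (np.float64(249.19937927297806), np.float64(212.0125733301934))
-1 (np.float64(468.03622882526304), np.float64(10.859204915783359)) (np.float64(247.90791323209862), np.float64(198.28161943627774))
0 (np.float64(507.8), np.float64(15.2)) (np.float64(246.61933527466607), np.float64(184.58137184000842))
1 (np.float64(547.563771174737), np.float64(19.54079508421664)) (np.float64(245.33363572364323), np.float64(170.91172765447416))
2 (np.float64(587.3275423494739), np.float64(23.88159016843328)) (np.float64(244.05080494517748), np.float64(157.27258445190552))
```

View pics/t4z.png

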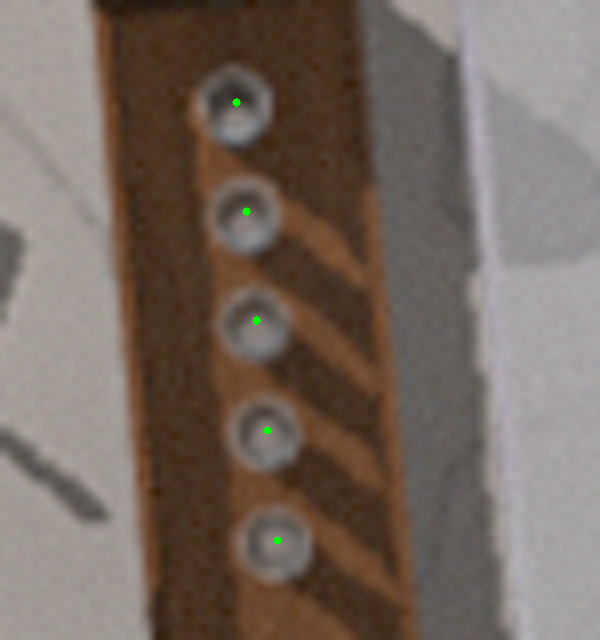

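```bash
python3 -m creep '[{"delta_pos":[0.05,0,0],"rot":[0,0,0],"claw":-1},{"delta_pos":[0.05,0,0],"rot":[0,0,0],"claw":-1},{"delta_pos":[0.03,0,0],"rot":[0,0,0],"claw":-1},{"delta_pos":[0.015,0,0],"rot":[0,0,0],"claw":-1},{"delta_pos":[0,0,0],"rot":[0,0,0],"claw":1}]'
python3 -m creep '[{"delta_pos":[0,0,0],"rot":[0,0,0],"claw":1},{"delta_pos":[0,0,0],"rot":[0,0,0],"claw":1},{"delta_pos":[0,0,0],"rot":[0,0,0],"claw":1},{"delta_pos":[0,0,0],"rot":[0,0,0],"claw":1},{"delta_pos":[0,0,0],"rot":[0,0,0],"claw":1}]'
python3 - <<'E'
from h import *
plan(522,188,92,75.15)
cap('side','s5.png')
E
```

```text
time_s: 14.9
eef_pos: [522.4, 187.8, 90.4]
ee_rot: [-0.431, 0.561, 0.432, 0.56]
contact_force: [-0.3, 0.2, 0.9]
width: 69.7
time_s: 15.52
eef_pos: [523.1, 188.3, 91.6]
ee_rot: [-0.431, 0.56, 0.431, 0.561]
contact_force: [-1.2, -1.2, 6.5]
width: 8.3
t 15.53 pos [523.1 188.3  91.6] head 75.18 tilt [ 0.001  0.001 -1.   ] F [-1.2 -1.2  6.5] w 8.3
shift mm tool [-0.4  1.  -0.6] rows 1 per row m [-0.0004  0.001  -0.0006] rotx 0.0005
```

View pics/s5.png

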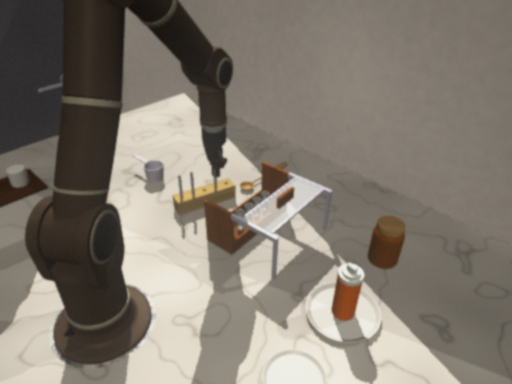

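```bash
python3 -m creep '[{"delta_pos":[-0.02,0,0],"rot":[0,0,0],"claw":1},{"delta_pos":[-0.04,0,0],"rot":[0,0,0],"claw":1},{"delta_pos":[-0.04,0,0],"rot":[0,0,0],"claw":1},{"delta_pos":[-0.02,0,0],"rot":[0,0,0],"claw":1}]'
python3 -m creep '[{"delta_pos":[0,0,0],"rot":[-0.184,0,0],"claw":1},{"delta_pos":[0,0,0],"rot":[-0.184,0,0],"claw":1},{"delta_pos":[0,0,0],"rot":[0,0,0],"claw":1}]'
python3 - <<'E'
from h import *
plan(587.3,23.9,212,96.2,45)
p,d=cap('side','s6.png');cv2.imwrite('pics/s6z.png',cv2.resize(p[110:260,160:320],None,fx=4,fy=4)[:,:,::-1])
E
```

```text
time_s: 16.08
eef_pos: [523.2, 188.3, 213.1]
ee_rot: [-0.431, 0.559, 0.431, 0.561]
contact_force: [0.4, -0.9, -1.0]
width: 8.2
time_s: 16.45
eef_pos: [522.4, 188.0, 210.8]
ee_rot: [-0.526, 0.472, 0.526, 0.472]
contact_force: [0.5, 0.0, -0.3]
width: 8.2
t 16.45 pos [522.4 188.  210.8] head 96.18 tilt [-0.  0. -1.] F [ 0.5  0.  -0.3] w 8.2
shift mm tool [  -1.3  -46.9 -170.1] rows 4 per row m [-0.0003 -0.0117 -0.0425] rotx -0.0003
```

View pics/s6z.png

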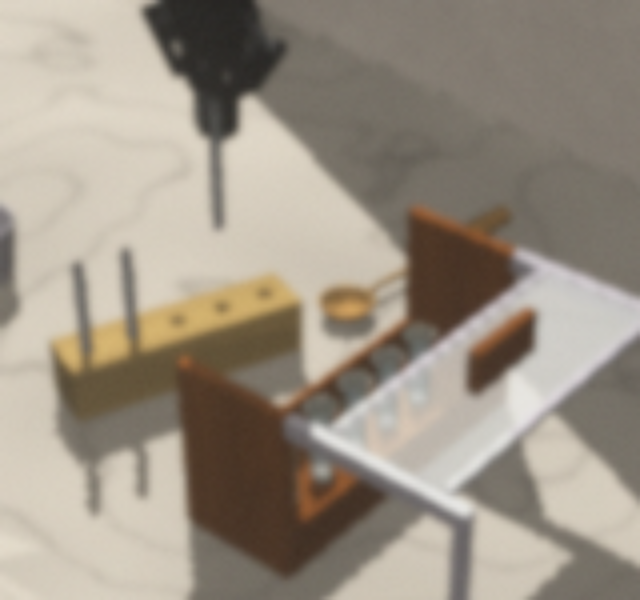

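```bash
python3 -m creep '[{"delta_pos":[0,-0.0117,-0.0425],"rot":[0,0,0],"claw":1},{"delta_pos":[0,-0.0117,-0.0425],"rot":[0,0,0],"claw":1},{"delta_pos":[0,-0.0117,-0.0425],"rot":[0,0,0],"claw":1},{"delta_pos":[0,-0.0117,-0.0425],"rot":[0,0,0],"claw":1},{"delta_pos":[0,0,0],"rot":[0,0,0],"claw":1}]'
python3 -m creep '[{"delta_pos":[0,0,0],"rot":[0,0,0],"claw":1}]'
python3 - <<'E'
from h import *
plan(587.3,23.9,212,96.2,45)
p,d=cap('side','s7.png');cv2.imwrite('pics/s7z.png',cv2.resize(p[110:260,160:320],None,fx=4,fy=4)[:,:,::-1])
p,d=cap('top','t7.png');cv2.imwrite('pics/t7z.png',cv2.resize(p[140:230,200:320],None,fx=5,fy=5)[:,:,::-1])
E
```

```text
time_s: 17.12
eef_pos: [588.3, 19.5, 210.7]
ee_rot: [0.525, -0.475, -0.523, -0.474]
contact_force: [-0.8, -0.4, -0.4]
width: 8.1
time_s: 17.25
eef_pos: [587.3, 24.8, 210.5]
ee_rot: [-0.526, 0.473, 0.526, 0.473]
contact_force: [0.5, 0.4, -0.3]
width: 8.2
t 17.25 pos [587.3  24.8 210.5] head 96.12 tilt [-0.001  0.    -1.   ] F [ 0.5  0.4 -0.3] w 8.2
shift mm tool [-1.5  0.1 -0.9] rows 1 per row m [-0.0015  0.0001 -0.0009] rotx -0.0015
```

View pics/s7z.png

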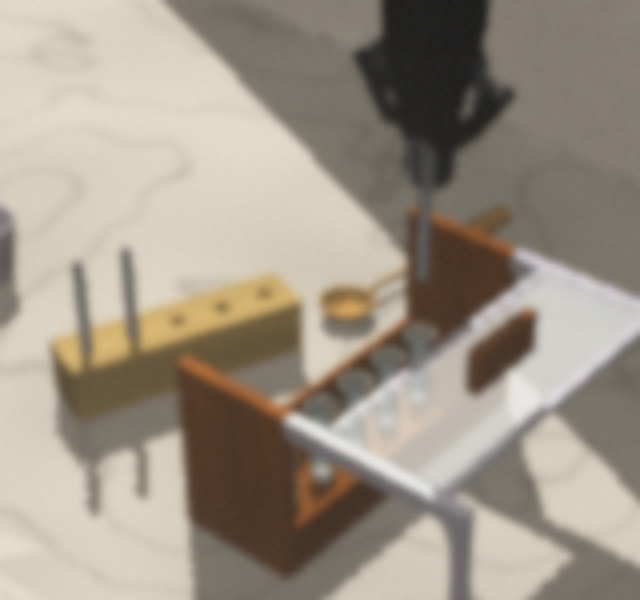

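```bash
python3 -m creep '[{"delta_pos":[0.03,0,-0.0005],"rot":[0,0,0],"claw":1},{"delta_pos":[0.02,0,0],"rot":[0,0,0],"claw":1},{"delta_pos":[0.01,0,0],"rot":[0,0,0],"claw":1},{"delta_pos":[0.01,0,0],"rot":[0,0,0],"claw":1}]'
python3 -m creep '[{"delta_pos":[0.01,0,0],"rot":[0,0,0],"claw":1},{"delta_pos":[0.015,0,0],"rot":[0,0,0],"claw":1},{"delta_pos":[0.01,0,0],"rot":[0,0,0],"claw":1}]'
```

```text
time_s: 17.85
eef_pos: [587.8, 24.5, 140.7]
ee_rot: [0.527, -0.472, -0.527, -0.472]
contact_force: [0.3, -0.2, -0.3]
width: 8.0
time_s: 18.23
eef_pos: [587.8, 24.3, 105.0]
ee_rot: [-0.527, 0.472, 0.527, 0.472]
contact_force: [0.8, 3.5, 2.4]
width: 8.2
```

```bash
python3 -m creep '[{"delta_pos":[0.006,0,0],"rot":[0,0,0],"claw":1},{"delta_pos":[0.004,0,0],"rot":[0,0,0],"claw":1},{"delta_pos":[0,0,0],"rot":[0,0,0],"claw":1}]'
python3 -m creep '[{"delta_pos":[0.002,0,0],"rot":[0,0,0],"claw":1},{"delta_pos":[0,0,0],"rot":[0,0,0],"claw":1}]'
```

```text
time_s: 18.6
eef_pos: [587.6, 24.2, 95.5]
ee_rot: [-0.526, 0.472, 0.527, 0.472]
contact_force: [1.2, 3.3, -2.9]
width: 8.4
time_s: 18.85
eef_pos: [587.8, 24.2, 94.0]
ee_rot: [-0.527, 0.472, 0.527, 0.472]
contact_force: [1.1, 5.0, 0.7]
width: 8.5
```

```bash
python3 -m creep '[{"delta_pos":[0,0,0],"rot":[0,0,0],"claw":-1},{"delta_pos":[0,0,0],"rot":[0,0,0],"claw":-1},{"delta_pos":[0,0,0],"rot":[0,0,0],"claw":-1},{"delta_pos":[-0.05,0,0],"rot":[0,0,0],"claw":-1},{"delta_pos":[-0.05,0,0],"rot":[0,0,0],"claw":-1}]'
python3 - <<'E'
from h import *
plan(445,208.2,195,75.15,50)
p,d=cap('side','s8.png');cv2.imwrite('pics/s8z.png',cv2.resize(p[110:260,160:320],None,fx=4,fy=4)[:,:,::-1])
E
```

```text
time_s: 19.48
eef_pos: [587.1, 23.2, 194.4]
ee_rot: [-0.526, 0.473, 0.527, 0.471]
contact_force: [0.1, 0.6, 0.4]
width: 85.6
t 19.48 pos [587.1  23.2 194.4] head 96.23 tilt [-0.002 -0.001 -1.   ] F [0.1 0.6 0.4] w 85.6
shift mm tool [ -0.5 121.2 199.4] rows 5 per row m [-0.0001  0.0242  0.0399] rotx 0.3679
```

View pics/s8z.png

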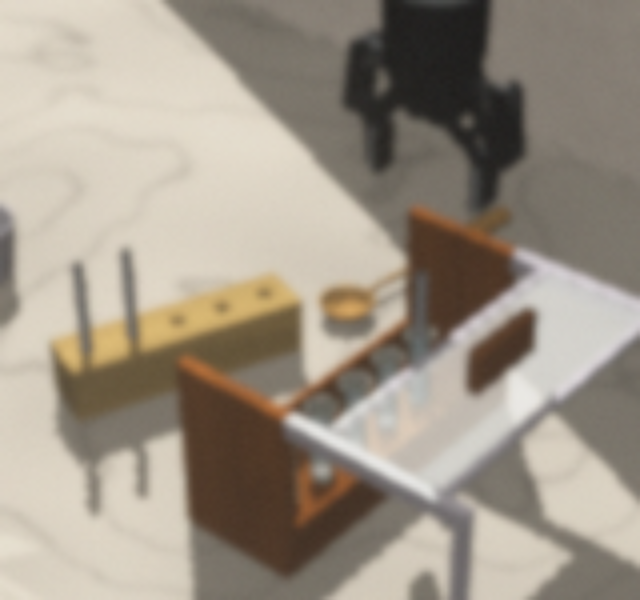

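```bash
python3 -m creep '[{"delta_pos":[0,0.0242,0.0399],"rot":[0,0,0],"claw":-1},{"delta_pos":[0,0.0242,0.0399],"rot":[0,0,0],"claw":-1},{"delta_pos":[0,0.0242,0.0399],"rot":[0,0,0],"claw":-1},{"delta_pos":[0,0.0242,0.0399],"rot":[0,0,0],"claw":-1},{"delta_pos":[0,0.0242,0.0399],"rot":[0,0,0],"claw":-1}]'
python3 -m creep '[{"delta_pos":[0,0,0],"rot":[0.184,0,0],"claw":-1},{"delta_pos":[0,0,0],"rot":[0.184,0,0],"claw":-1},{"delta_pos":[0,0,0],"rot":[0,0,0],"claw":-1}]'
python3 - <<'E'
from h import *
plan(445.2,208.3,92,75.15,50)
E
```

```text
time_s: 20.15
eef_pos: [444.7, 209.6, 193.8]
ee_rot: [0.527, -0.472, -0.526, -0.472]
contact_force: [0.1, 0.2, -0.2]
width: 85.7
time_s: 20.52
eef_pos: [445.5, 208.7, 193.7]
ee_rot: [-0.432, 0.56, 0.432, 0.56]
contact_force: [0.5, 0.0, -0.1]
width: 85.5
t 20.52 pos [445.5 208.7 193.7] head 75.25 tilt [ 0. -0. -1.] F [ 0.5  0.  -0.1] w 85.5
shift mm tool [101.7   0.3  -0.4] rows 3 per row m [ 0.0339  0.0001 -0.0001] rotx 0.0017
```

```bash
python3 -m creep '[{"delta_pos":[0.045,0,0],"rot":[0,0,0],"claw":-1},{"delta_pos":[0.035,0,0],"rot":[0,0,0],"claw":-1},{"delta_pos":[0.022,0,0],"rot":[0,0,0],"claw":-1},{"delta_pos":[0,0,0],"rot":[0,0,0],"claw":-1}]'
python3 -m creep '[{"delta_pos":[0,0,0],"rot":[0,0,0],"claw":1},{"delta_pos":[0,0,0],"rot":[0,0,0],"claw":1},{"delta_pos":[0,0,0],"rot":[0,0,0],"claw":1},{"delta_pos":[0,0,0],"rot":[0,0,0],"claw":1},{"delta_pos":[0,0,0],"rot":[0,0,0],"claw":1}]'
python3 -m creep '[{"delta_pos":[0,0,0],"rot":[0,0,0],"claw":1}]'
```

```text
time_s: 21.02
eef_pos: [444.7, 207.9, 90.4]
ee_rot: [-0.432, 0.561, 0.432, 0.558]
contact_force: [-0.3, -0.7, 0.7]
width: 85.1
time_s: 21.65
eef_pos: [445.9, 209.0, 92.3]
ee_rot: [-0.431, 0.56, 0.431, 0.561]
contact_force: [-0.6, -0.3, 5.0]
width: 8.3
time_s: 21.78
eef_pos: [445.9, 209.0, 92.3]
ee_rot: [-0.431, 0.56, 0.431, 0.561]
contact_force: [-0.1, -0.0, 6.1]
width: 8.3
```

Foot = TCP − 82.3 here. Lifting, turning, then going to tube 3.

```bash
python3 -m creep '[{"delta_pos":[-0.02,0,0],"rot":[0,0,0],"claw":1},{"delta_pos":[-0.04,0,0],"rot":[0,0,0],"claw":1},{"delta_pos":[-0.04,0,0],"rot":[0,0,0],"claw":1},{"delta_pos":[-0.02,0,0],"rot":[0,0,0],"claw":1}]'
python3 -m creep '[{"delta_pos":[0,0,0],"rot":[-0.184,0,0],"claw":1},{"delta_pos":[0,0,0],"rot":[-0.184,0,0],"claw":1},{"delta_pos":[0,0,0],"rot":[0,0,0],"claw":1}]'
python3 - <<'E'
from h import *
plan(507.8,15.5,212,96.2,42)
E
```

```text
time_s: 22.28
eef_pos: [446.2, 209.1, 213.8]
ee_rot: [-0.431, 0.559, 0.431, 0.561]
contact_force: [0.1, 0.1, 0.2]
width: 8.5
time_s: 22.65
eef_pos: [445.5, 208.7, 211.6]
ee_rot: [-0.526, 0.472, 0.526, 0.472]
contact_force: [-0.4, -0.1, -0.1]
width: 8.3
t 22.65 pos [445.5 208.7 211.6] head 96.18 tilt [-0. -0. -1.] F [-0.4 -0.1 -0.1] w 8.3
shift mm tool [  -0.4  -41.2 -198.8] rows 5 per row m [-0.0001 -0.0082 -0.0398] rotx -0.0003
```

```bash
python3 -m creep '[{"delta_pos":[0,-0.0082,-0.0398],"rot":[0,0,0],"claw":1},{"delta_pos":[0,-0.0082,-0.0398],"rot":[0,0,0],"claw":1},{"delta_pos":[0,-0.0082,-0.0398],"rot":[0,0,0],"claw":1},{"delta_pos":[0,-0.0082,-0.0398],"rot":[0,0,0],"claw":1},{"delta_pos":[0,-0.0082,-0.0398],"rot":[0,0,0],"claw":1}]'
python3 -m creep '[{"delta_pos":[0,0,0],"rot":[0,0,0],"claw":1},{"delta_pos":[0,0,0],"rot":[0,0,0],"claw":1}]'
python3 - <<'E'
from h import *
plan(507.8,15.3,94,96.2,42)
p,d=cap('side','s9.png');cv2.imwrite('pics/s9z.png',cv2.resize(p[110:260,160:320],None,fx=4,fy=4)[:,:,::-1])
E
```

```text
time_s: 23.28
eef_pos: [508.2, 14.2, 211.6]
ee_rot: [-0.525, 0.473, 0.525, 0.473]
contact_force: [-0.4, 0.6, 0.2]
width: 8.2
time_s: 23.52
eef_pos: [507.8, 16.0, 211.5]
ee_rot: [-0.526, 0.473, 0.526, 0.473]
contact_force: [-0.3, 0.2, -0.6]
width: 8.2
t 23.52 pos [507.8  16.  211.5] head 96.1 tilt [-0.001  0.    -1.   ] F [-0.3  0.2 -0.6] w 8.2
shift mm tool [117.5  -0.   -0.8] rows 3 per row m [ 0.0392 -0.     -0.0003] rotx -0.0017
```

View pics/s9z.png

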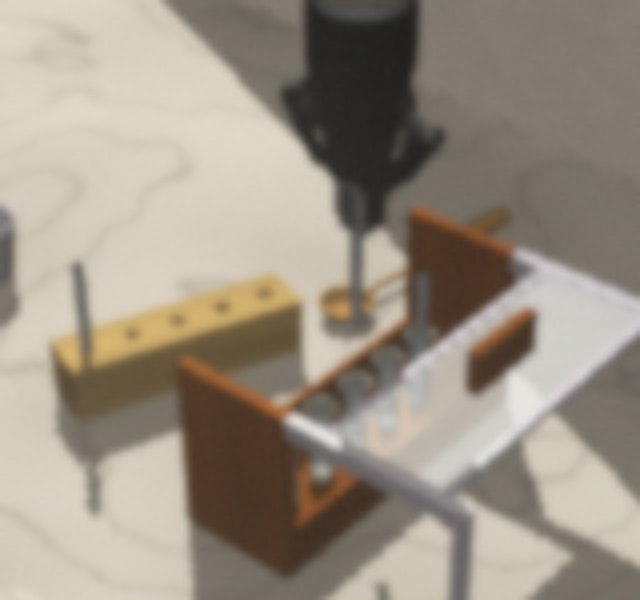

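```bash
python3 -m creep '[{"delta_pos":[0.03,0,0],"rot":[0,0,0],"claw":1},{"delta_pos":[0.02,0,0],"rot":[0,0,0],"claw":1},{"delta_pos":[0.01,0,0],"rot":[0,0,0],"claw":1},{"delta_pos":[0.01,0,0],"rot":[0,0,0],"claw":1}]'
python3 -m creep '[{"delta_pos":[0.01,0,0],"rot":[0,0,0],"claw":1},{"delta_pos":[0.015,0,0],"rot":[0,0,0],"claw":1},{"delta_pos":[0.01,0,0],"rot":[0,0,0],"claw":1}]'
python3 -m creep '[{"delta_pos":[0.006,0,0],"rot":[0,0,0],"claw":1},{"delta_pos":[0.004,0,0],"rot":[0,0,0],"claw":1},{"delta_pos":[0.002,0,0],"rot":[0,0,0],"claw":1},{"delta_pos":[0,0,0],"rot":[0,0,0],"claw":1}]'
```

```text
time_s: 24.08
eef_pos: [508.3, 16.3, 141.7]
ee_rot: [0.527, -0.472, -0.527, -0.472]
contact_force: [0.2, 0.8, -0.2]
width: 8.6
time_s: 24.45
eef_pos: [508.3, 15.8, 106.0]
ee_rot: [0.527, -0.472, -0.527, -0.472]
contact_force: [0.5, 0.9, 1.3]
width: 8.1
time_s: 24.95
eef_pos: [508.1, 15.8, 94.8]
ee_rot: [-0.527, 0.472, 0.527, 0.472]
contact_force: [1.6, 2.5, -1.6]
width: 8.3
```

```bash
python3 -m creep '[{"delta_pos":[0,0,0],"rot":[0,0,0],"claw":-1},{"delta_pos":[0,0,0],"rot":[0,0,0],"claw":-1},{"delta_pos":[0,0,0],"rot":[0,0,0],"claw":-1},{"delta_pos":[-0.05,0,0],"rot":[0,0,0],"claw":-1},{"delta_pos":[-0.05,0,0],"rot":[0,0,0],"claw":-1}]'
python3 - <<'E'
from h import *
plan(406.5,218.7,195,75.15,50)
p,d=cap('side','s10.png');cv2.imwrite('pics/s10z.png',cv2.resize(p[110:260,160:320],None,fx=4,fy=4)[:,:,::-1])
E
```

```text
time_s: 25.58
eef_pos: [507.4, 15.1, 195.6]
ee_rot: [-0.526, 0.473, 0.527, 0.471]
contact_force: [1.5, 0.1, -0.3]
width: 85.5
t 25.57 pos [507.4  15.1 195.6] head 96.24 tilt [-0.002 -0.001 -1.   ] F [ 1.5  0.1 -0.3] w 85.5
shift mm tool [  0.6  78.2 213.3] rows 5 per row m [0.0001 0.0156 0.0427] rotx 0.368
```

View pics/s10z.png

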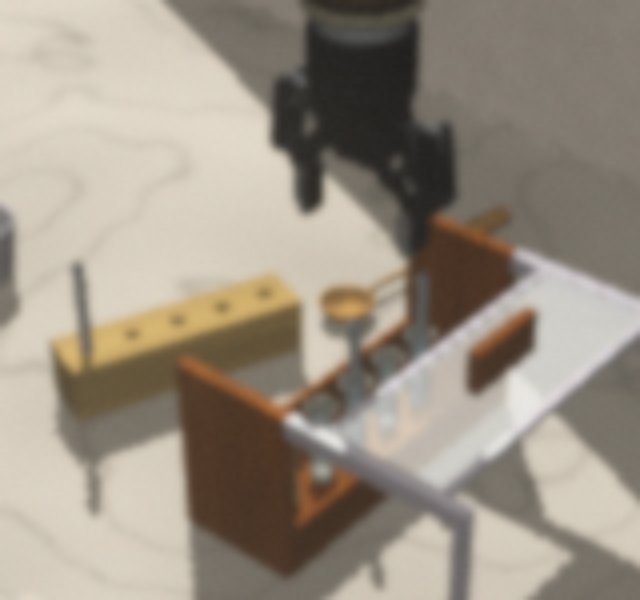

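Second straw stands in tube 3. Third one next.

```bash
python3 -m creep '[{"delta_pos":[0,0.0156,0.0427],"rot":[0,0,0],"claw":-1},{"delta_pos":[0,0.0156,0.0427],"rot":[0,0,0],"claw":-1},{"delta_pos":[0,0.0156,0.0427],"rot":[0,0,0],"claw":-1},{"delta_pos":[0,0.0156,0.0427],"rot":[0,0,0],"claw":-1},{"delta_pos":[0,0.0156,0.0427],"rot":[0,0,0],"claw":-1}]'
python3 -m creep '[{"delta_pos":[0,0,0],"rot":[0.184,0,0],"claw":-1},{"delta_pos":[0,0,0],"rot":[0.184,0,0],"claw":-1},{"delta_pos":[0,0,0],"rot":[0,0,0],"claw":-1}]'
python3 - <<'E'
from h import *
plan(406.5,218.7,92,75.15,50)
E
```

```text
time_s: 26.25
eef_pos: [406.5, 220.3, 194.8]
ee_rot: [0.527, -0.472, -0.526, -0.472]
contact_force: [1.0, 0.4, -0.1]
width: 85.3
time_s: 26.62
eef_pos: [407.1, 219.1, 194.7]
ee_rot: [-0.432, 0.56, 0.432, 0.56]
contact_force: [0.2, 0.8, 0.0]
width: 85.4
t 26.62 pos [407.1 219.1 194.7] head 75.25 tilt [-0. -0. -1.] F [0.2 0.8 0. ] w 85.4
shift mm tool [102.7   0.5  -0.5] rows 3 per row m [ 0.0342  0.0002 -0.0002] rotx 0.0018
```

```bash
python3 -m creep '[{"delta_pos":[0.045,0.0005,0],"rot":[0,0,0],"claw":-1},{"delta_pos":[0.035,0,0],"rot":[0,0,0],"claw":-1},{"delta_pos":[0.022,0,0],"rot":[0,0,0],"claw":-1},{"delta_pos":[0,0,0],"rot":[0,0,0],"claw":-1}]'
python3 -m creep '[{"delta_pos":[0,0,0],"rot":[0,0,0],"claw":1},{"delta_pos":[0,0,0],"rot":[0,0,0],"claw":1},{"delta_pos":[0,0,0],"rot":[0,0,0],"claw":1},{"delta_pos":[0,0,0],"rot":[0,0,0],"claw":1},{"delta_pos":[0,0,0],"rot":[0,0,0],"claw":1}]'
python3 -m creep '[{"delta_pos":[0,0,0],"rot":[0,0,0],"claw":1},{"delta_pos":[-0.02,0,0],"rot":[0,0,0],"claw":1},{"delta_pos":[-0.04,0,0],"rot":[0,0,0],"claw":1},{"delta_pos":[-0.04,0,0],"rot":[0,0,0],"claw":1},{"delta_pos":[-0.02,0,0],"rot":[0,0,0],"claw":1}]'
python3 -m creep '[{"delta_pos":[0,0,0],"rot":[-0.184,0,0],"claw":1},{"delta_pos":[0,0,0],"rot":[-0.184,0,0],"claw":1},{"delta_pos":[0,0,0],"rot":[0,0,0],"claw":1}]'
python3 - <<'E'
from h import *
x,y=kp(-80,0)
plan(x,y+.7,212,96.2,44)
E
```

```text
time_s: 27.12
eef_pos: [405.9, 218.4, 91.5]
ee_rot: [-0.432, 0.561, 0.432, 0.558]
contact_force: [0.6, -0.7, 0.5]
width: 85.4
time_s: 27.75
eef_pos: [407.0, 219.5, 93.2]
ee_rot: [-0.431, 0.56, 0.431, 0.561]
contact_force: [-0.4, -0.6, 5.0]
width: 8.2
time_s: 28.38
eef_pos: [407.3, 219.6, 214.8]
ee_rot: [-0.431, 0.559, 0.431, 0.561]
contact_force: [0.9, 1.1, 0.8]
width: 8.2
time_s: 28.75
eef_pos: [406.6, 219.2, 212.7]
ee_rot: [-0.526, 0.472, 0.526, 0.472]
contact_force: [-0.3, 0.3, -0.9]
width: 8.0
t 28.75 pos [406.6 219.2 212.7] head 96.19 tilt [-0. -0. -1.] F [-0.3  0.3 -0.9] w 8.0
shift mm tool [   0.7    1.3 -213.1] rows 5 per row m [ 0.0001  0.0003 -0.0426] rotx -0.0002
```

```bash
python3 -m creep '[{"delta_pos":[0,0.0003,-0.0426],"rot":[0,0,0],"claw":1},{"delta_pos":[0,0.0003,-0.0426],"rot":[0,0,0],"claw":1},{"delta_pos":[0,0.0003,-0.0426],"rot":[0,0,0],"claw":1},{"delta_pos":[0,0.0003,-0.0426],"rot":[0,0,0],"claw":1},{"delta_pos":[0,0.0003,-0.0426],"rot":[0,0,0],"claw":1}]'
python3 -m creep '[{"delta_pos":[0,0,0],"rot":[0,0,0],"claw":1},{"delta_pos":[0,0,0],"rot":[0,0,0],"claw":1}]'
python3 - <<'E'
from h import *
x,y=kp(-80,0)
plan(x,y+.7,95,96.2,44)
p,d=cap('side','s11.png');cv2.imwrite('pics/s11z.png',cv2.resize(p[110:260,160:320],None,fx=4,fy=4)[:,:,::-1])
E
```

```text
time_s: 29.38
eef_pos: [428.4, 6.1, 212.7]
ee_rot: [-0.525, 0.473, 0.525, 0.473]
contact_force: [1.0, -0.3, -0.4]
width: 8.1
time_s: 29.62
eef_pos: [428.4, 8.0, 212.7]
ee_rot: [-0.526, 0.473, 0.526, 0.473]
contact_force: [-0.0, 0.6, -1.1]
width: 8.5
t 29.62 pos [428.4   8.  212.7] head 96.1 tilt [-0.  0. -1.] F [-0.   0.6 -1.1] w 8.5
shift mm tool [ 1.177e+02  1.000e-01 -8.000e-01] rows 3 per row m [ 0.0392  0.     -0.0003] rotx -0.0017
```

View pics/s11z.png

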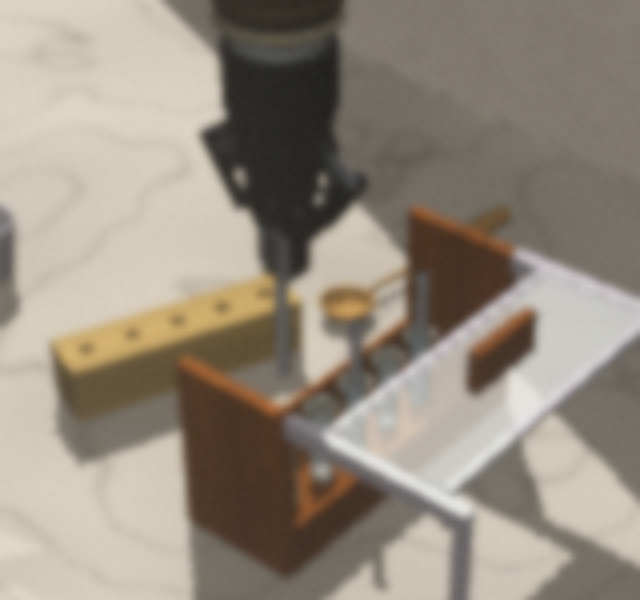

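```bash
python3 -m creep '[{"delta_pos":[0.03,0,0],"rot":[0,0,0],"claw":1},{"delta_pos":[0.02,0,0],"rot":[0,0,0],"claw":1},{"delta_pos":[0.01,0,0],"rot":[0,0,0],"claw":1},{"delta_pos":[0.01,0,0],"rot":[0,0,0],"claw":1}]'
python3 -m creep '[{"delta_pos":[0.01,0,0],"rot":[0,0,0],"claw":1},{"delta_pos":[0.015,0,0],"rot":[0,0,0],"claw":1},{"delta_pos":[0.01,0,0],"rot":[0,0,0],"claw":1}]'
python3 -m creep '[{"delta_pos":[0.006,0,0],"rot":[0,0,0],"claw":1},{"delta_pos":[0.004,0,0],"rot":[0,0,0],"claw":1},{"delta_pos":[0.002,0,0],"rot":[0,0,0],"claw":1},{"delta_pos":[0,0,0],"rot":[0,0,0],"claw":1}]'
```

```text
time_s: 30.18
eef_pos: [428.7, 8.1, 142.5]
ee_rot: [0.527, -0.472, -0.527, -0.472]
contact_force: [-0.1, 0.3, 0.3]
width: 8.1
time_s: 30.55
eef_pos: [428.5, 7.5, 107.2]
ee_rot: [-0.527, 0.472, 0.527, 0.472]
contact_force: [-0.5, -0.1, -0.2]
width: 8.5
time_s: 31.05
eef_pos: [428.6, 7.4, 95.9]
ee_rot: [0.527, -0.472, -0.527, -0.472]
contact_force: [-0.6, 0.7, -0.4]
width: 8.3
```

```bash
python3 -m creep '[{"delta_pos":[0,0,0],"rot":[0,0,0],"claw":-1},{"delta_pos":[0,0,0],"rot":[0,0,0],"claw":-1},{"delta_pos":[0,0,0],"rot":[0,0,0],"claw":-1},{"delta_pos":[-0.05,0,0],"rot":[0,0,0],"claw":-1},{"delta_pos":[-0.05,0,0],"rot":[0,0,0],"claw":-1}]'
python3 -m creep '[{"delta_pos":[-0.04,0,0.03],"rot":[0,0,0],"claw":-1},{"delta_pos":[0,0,0.06],"rot":[0,0,0],"claw":-1},{"delta_pos":[0,0,0.06],"rot":[0,0,0],"claw":-1},{"delta_pos":[0,0,0],"rot":[0,0,0],"claw":-1}]'
python3 - <<'E'
from h import *
p,d=cap('side','s12.png');cv2.imwrite('pics/s12z.png',cv2.resize(p[110:260,160:320],None,fx=4,fy=4)[:,:,::-1])
p,d=cap('top','t12.png');cv2.imwrite('pics/t12z.png',cv2.resize(p[140:240,200:330],None,fx=5,fy=5)[:,:,::-1])
W=world('top',d)
for k in(-80,0,80):
    x,y=kp(k,0);m=(np.hypot(W[...,0]-x,W[...,1]-y)<25)&(W[...,2]>110)&(W[...,2]<145);P=W[m];print(k,(x,y),P.mean(0).round(1),np.percentile(P[:,2],[50,90]).round(1),m.sum())
k=(W[...,2]>168)&(W[...,2]<192)&(abs(W[...,0]-521)<60)&(abs(W[...,1]+112)<40);P=W[k];print('handle',P.mean(0))
E
```

```text
time_s: 31.68
eef_pos: [428.0, 7.2, 196.7]
ee_rot: [-0.526, 0.473, 0.527, 0.471]
contact_force: [0.9, 0.9, 0.4]
width: 85.2
time_s: 32.17
eef_pos: [411.2, 160.9, 235.8]
ee_rot: [-0.528, 0.47, 0.529, 0.47]
contact_force: [-0.8, -1.0, 1.0]
width: 85.3
-80 (np.float64(428.2724576505261), np.float64(6.518409831566718)) [427.2   5.3 131.3] [130.2 133.9] 12
0 (np.float64(507.8), np.float64(15.2)) [506.6  14.  132.7] [133.6 135.4] 11
80 (np.float64(587.3275423494739), np.float64(23.88159016843328)) [585.7  23.  130.1] [132.3 135.2] 12
handle [ 521.07787578 -112.91416014  182.38939998]
```

View pics/s12z.png

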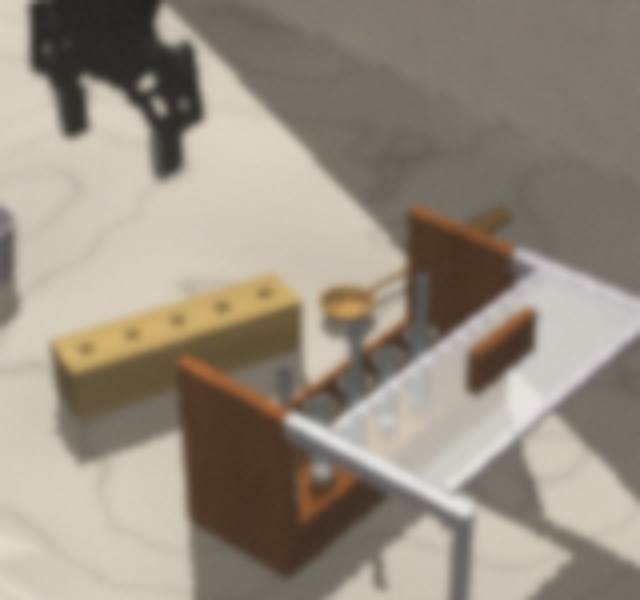

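View pics/t12z.png

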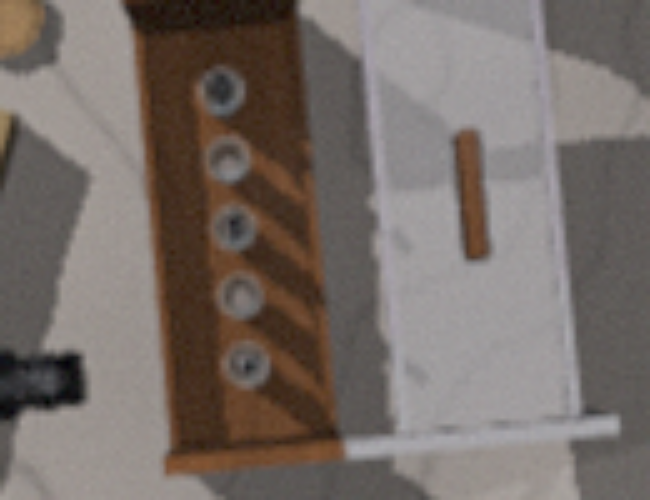

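```bash
python3 - <<'E'
from h import *
plan(522,-111.5,236,96.2,50)
E
```

```text
t 32.27 pos [411.9 156.5 235.6] head 96.34 tilt [-0.    -0.001 -1.   ] F [ 0.1 -0.4  0.8] w 85.5
shift mm tool [  -0.3  -79.8 -278.5] rows 6 per row m [-0.     -0.0133 -0.0464] rotx 0.0024
```

```bash
python3 -m creep '[{"delta_pos":[0,-0.0133,-0.0464],"rot":[0,0,0],"claw":-1},{"delta_pos":[0,-0.0133,-0.0464],"rot":[0,0,0],"claw":-1},{"delta_pos":[0,-0.0133,-0.0464],"rot":[0,0,0],"claw":-1}]'
python3 -m creep '[{"delta_pos":[0,-0.0133,-0.0464],"rot":[0,0,0],"claw":-1},{"delta_pos":[0,-0.0133,-0.0464],"rot":[0,0,0],"claw":-1},{"delta_pos":[0,-0.0133,-0.0464],"rot":[0,0,0],"claw":-1},{"delta_pos":[0,0,0],"rot":[0,0,0],"claw":-1},{"delta_pos":[0,0,0],"rot":[0,0,0],"claw":-1}]'
python3 - <<'E'
from h import *
plan(522,-111.5,155.5,96.2,50)
E
```

```text
time_s: 32.65
eef_pos: [467.2, 19.3, 235.9]
ee_rot: [0.526, -0.473, -0.526, -0.473]
contact_force: [1.0, 0.1, -0.7]
width: 85.5
time_s: 33.28
eef_pos: [521.0, -112.4, 235.5]
ee_rot: [-0.526, 0.473, 0.526, 0.472]
contact_force: [0.3, 0.5, -0.3]
width: 85.3
t 33.27 pos [ 521.  -112.4  235.5] head 96.13 tilt [-0.001  0.    -1.   ] F [ 0.3  0.5 -0.3] w 85.3
shift mm tool [80.  -1.1  0.8] rows 2 per row m [ 0.04   -0.0006  0.0004] rotx -0.0013
```

```bash
python3 -m creep '[{"delta_pos":[0.04,-0.001,0],"rot":[0,0,0],"claw":-1},{"delta_pos":[0.028,0,0],"rot":[0,0,0],"claw":-1},{"delta_pos":[0.011,0,0],"rot":[0,0,0],"claw":-1},{"delta_pos":[0,0,0],"rot":[0,0,0],"claw":-1}]'
python3 -m creep '[{"delta_pos":[0,0,0],"rot":[0,0,0],"claw":1},{"delta_pos":[0,0,0],"rot":[0,0,0],"claw":1},{"delta_pos":[0,0,0],"rot":[0,0,0],"claw":1},{"delta_pos":[0,0,0],"rot":[0,0,0],"claw":1},{"delta_pos":[0,0,0],"rot":[0,0,0],"claw":1}]'
python3 -m creep '[{"delta_pos":[0,0,0],"rot":[0,0,0],"claw":1}]'
```

```text
time_s: 33.78
eef_pos: [522.5, -110.8, 156.7]
ee_rot: [-0.526, 0.472, 0.527, 0.472]
contact_force: [-0.7, 0.2, 0.5]
width: 85.4
time_s: 34.4
eef_pos: [522.9, -111.4, 157.2]
ee_rot: [0.527, -0.472, -0.526, -0.472]
contact_force: [-1.8, 0.0, 4.7]
width: 10.6
time_s: 34.52
eef_pos: [522.9, -111.4, 157.2]
ee_rot: [0.527, -0.472, -0.526, -0.472]
contact_force: [-2.2, 0.3, 5.5]
width: 11.2
```

```bash
python3 -m creep '[{"delta_pos":[0,0,0.02],"rot":[0,0,0],"claw":1},{"delta_pos":[0,0,0.025],"rot":[0,0,0],"claw":1},{"delta_pos":[0,0,0.025],"rot":[0,0,0],"claw":1},{"delta_pos":[0,0,0.025],"rot":[0,0,0],"claw":1}]'
python3 -m creep '[{"delta_pos":[0,0,0.02],"rot":[0,0,0],"claw":1},{"delta_pos":[0,0,0.011],"rot":[0,0,0],"claw":1},{"delta_pos":[0,0,0.001],"rot":[0,0,0],"claw":1},{"delta_pos":[0,0,0],"rot":[0,0,0],"claw":1},{"delta_pos":[0,0,0],"rot":[0,0,0],"claw":1}]'
```

```text
time_s: 35.02
eef_pos: [512.7, -17.0, 157.2]
ee_rot: [0.527, -0.472, -0.526, -0.472]
contact_force: [1.0, -1.8, 4.5]
width: 11.0
time_s: 35.65
eef_pos: [509.1, 15.4, 157.2]
ee_rot: [-0.527, 0.472, 0.527, 0.472]
contact_force: [-1.2, 1.9, 5.5]
width: 10.9
```

```bash
python3 -m creep '[{"delta_pos":[0,0,0.001],"rot":[0,0,0],"claw":1},{"delta_pos":[0,0,0.0005],"rot":[0,0,0],"claw":1},{"delta_pos":[0,0,0],"rot":[0,0,0],"claw":1}]'
python3 -m creep '[{"delta_pos":[0,0,0],"rot":[0,0,0],"claw":-1},{"delta_pos":[0,0,0],"rot":[0,0,0],"claw":-1},{"delta_pos":[0,0,0],"rot":[0,0,0],"claw":-1},{"delta_pos":[-0.04,0,0],"rot":[0,0,0],"claw":-1},{"delta_pos":[-0.05,0,0],"rot":[0,0,0],"claw":-1}]'
python3 -m creep '[{"delta_pos":[0,0.03,0.04],"rot":[0,0,0],"claw":-1},{"delta_pos":[0,0.03,0.05],"rot":[0,0,0],"claw":-1},{"delta_pos":[0,0,0.06],"rot":[0,0,0],"claw":-1},{"delta_pos":[0,0,0.05],"rot":[0,0,0],"claw":-1},{"delta_pos":[0,0,0],"rot":[0,0,0],"claw":-1}]'
python3 - <<'E'
from h import *
p,d=cap('side','s13.png');ps=p;ds=d
p,d=cap('top','t13.png');W=world('top',d)
k=(W[...,2]>168)&(W[...,2]<192)&(abs(W[...,0]-508)<60)&(abs(W[...,1]-14)<40);P=W[k];print('handle',P.mean(0), 'was 507.1 14.5')
W=world('side',ds)
c=spotter.cut_out('side','cup_mid')[0]; P=W[c['pixels']];
from scipy.optimize import least_squares
for lo,hi in((20,60),(60,110),(20,115)):
  Q=P[(P[:,2]>lo)&(P[:,2]<hi)&(np.hypot(P[:,0]-435,P[:,1]+390)<90)]
  s=least_squares(lambda c:np.hypot(Q[:,0]-c[0],Q[:,1]-c[1])-29,[435,-390],loss='soft_l1');print('cup',lo,hi,s.x)
E
```

```text
time_s: 36.02
eef_pos: [509.1, 15.9, 157.2]
ee_rot: [0.527, -0.472, -0.526, -0.472]
contact_force: [-1.6, -1.7, 5.5]
width: 10.8
time_s: 36.65
eef_pos: [508.0, 16.3, 247.0]
ee_rot: [-0.526, 0.473, 0.527, 0.471]
contact_force: [0.9, 0.4, -0.1]
width: 85.8
time_s: 37.28
eef_pos: [426.2, 212.7, 246.6]
ee_rot: [-0.528, 0.47, 0.528, 0.47]
contact_force: [0.2, -0.5, 0.8]
width: 85.2
handle [507.62443124  13.47266843 183.17841255] was 507.1 14.5
cup 20 60 [ 435. -390.]
cup 60 110 [ 435. -390.]
cup 20 115 [ 435. -390.]
```

View pics/s13.png

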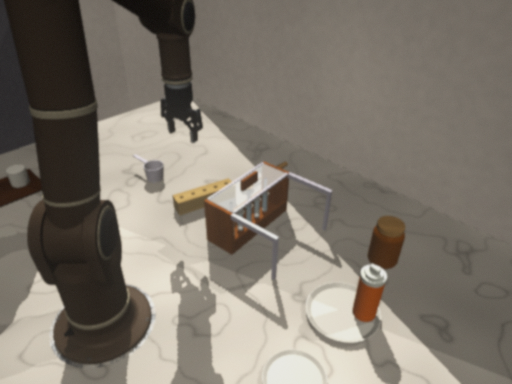

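View pics/t13.png

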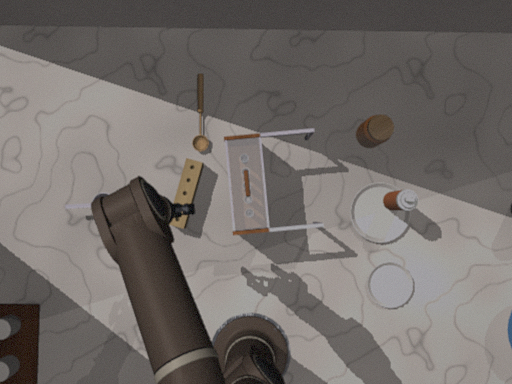

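```bash
python3 - <<'E'
from h import *
from scipy.optimize import least_squares
p,d=cap('side');W=world('side',d)
for c in spotter.cut_out('side','cup_mid')[:3]:
  print(c['conf'],c['rect'])
  P=W[c['pixels']]
  for lo,hi in((20,60),(60,110),(20,115)):
    Q=P[(P[:,2]>lo)&(P[:,2]<hi)]
    if len(Q)<20: continue
    m=np.median(Q[:,:2],0)+[12,12]
    s=least_squares(lambda c:np.hypot(Q[:,0]-c[0],Q[:,1]-c[1])-29,m,loss='soft_l1',f_scale=2);print('cup',lo,hi,s.x,np.abs(s.fun).mean(),len(Q))
cv2.imwrite('pics/s14z.png',cv2.resize(p[200:350,290:430],None,fx=4,fy=4)[:,:,::-1])
pt,dt=cap('top');W=world('top',dt);k=(abs(W[...,0]-450)<90)&(abs(W[...,1]+410)<90)&(W[...,2]>115)&(W[...,2]<175);P=W[k];print('top',P.mean(0),cv2.minEnclosingCircle(P[:,:2].astype(np.float32)),P[P[:,2]>150].mean(0))
k=k&(W[...,2]>120);
E
```

```text
0.62 [369.6, 291.9, 32.3, 60.8]
cup 20 60 [ 467.8420406  -427.96629904] 0.764587539046792 276
cup 60 110 [ 467.80730655 -427.83133858] 0.7276913064411971 381
cup 20 115 [ 467.82189014 -427.882184  ] 0.7345110974813996 693
0.24 [149.8, 169.2, 34.0, 29.7]
cup 20 60 [441.70671855 438.35486734] 9.030927159893636 340
cup 20 115 [441.70671855 438.35486734] 9.030927159893636 340
top [ 470.0635095  -423.17203203  147.10756934] ((470.6418151855469, -428.2018127441406), 29.557573318481445) [ 470.02563555 -428.26694347  156.27748456]
```

View pics/s14z.png

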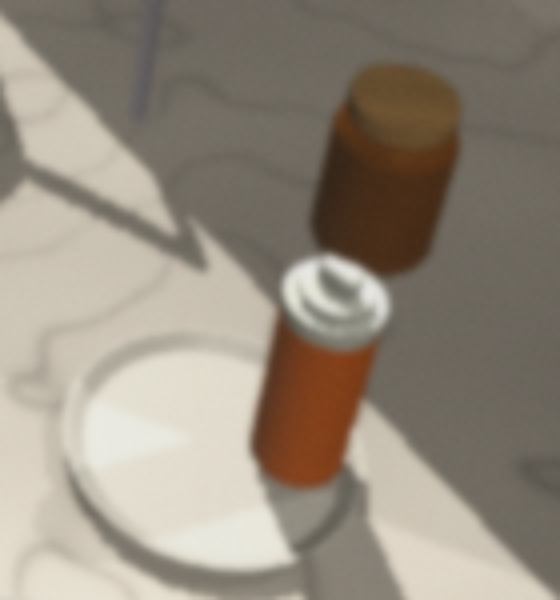

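```bash
python3 - <<'E'
from h import *
plan(468.7,-428,247,96.2,54)
E
```

```text
t 37.58 pos [427.7 207.3 246.8] head 96.13 tilt [ 0. -0. -1.] F [ 0.5 -0.2  0.1] w 85.4
shift mm tool [-1.00e-01  2.70e+01 -6.36e+02] rows 12 per row m [-0.      0.0023 -0.053 ] rotx -0.0013
```

```bash
python3 -m creep '[{"delta_pos":[0,0.0023,-0.053],"rot":[0,0,0],"claw":-1},{"delta_pos":[0,0.0023,-0.053],"rot":[0,0,0],"claw":-1},{"delta_pos":[0,0.0023,-0.053],"rot":[0,0,0],"claw":-1},{"delta_pos":[0,0.0023,-0.053],"rot":[0,0,0],"claw":-1}]'
python3 -m creep '[{"delta_pos":[0,0.0023,-0.053],"rot":[0,0,0],"claw":-1},{"delta_pos":[0,0.0023,-0.053],"rot":[0,0,0],"claw":-1},{"delta_pos":[0,0.0023,-0.053],"rot":[0,0,0],"claw":-1},{"delta_pos":[0,0.0023,-0.053],"rot":[0,0,0],"claw":-1}]'
python3 -m creep '[{"delta_pos":[0,0.0023,-0.053],"rot":[0,0,0],"claw":-1},{"delta_pos":[0,0.0023,-0.053],"rot":[0,0,0],"claw":-1},{"delta_pos":[0,0.0023,-0.053],"rot":[0,0,0],"claw":-1},{"delta_pos":[0,0.0023,-0.053],"rot":[0,0,0],"claw":-1}]'
python3 -m creep '[{"delta_pos":[0,0,0],"rot":[0,0,0],"claw":-1},{"delta_pos":[0,0,0],"rot":[0,0,0],"claw":-1}]'
python3 - <<'E'
from h import *
plan(468.7,-428,99,96.2,54)
E
```

```text
time_s: 38.08
eef_pos: [441.1, -5.7, 247.1]
ee_rot: [0.526, -0.472, -0.526, -0.473]
contact_force: [1.1, 0.1, -0.1]
width: 85.6
time_s: 38.58
eef_pos: [454.7, -217.4, 247.1]
ee_rot: [0.526, -0.472, -0.526, -0.473]
contact_force: [1.3, -0.4, 0.3]
width: 85.4
time_s: 39.08
eef_pos: [468.5, -429.0, 246.8]
ee_rot: [0.526, -0.472, -0.526, -0.472]
contact_force: [0.8, 0.3, 0.8]
width: 85.3
time_s: 39.33
eef_pos: [468.4, -426.9, 246.4]
ee_rot: [-0.526, 0.472, 0.526, 0.472]
contact_force: [0.9, 0.4, -0.4]
width: 85.7
t 39.33 pos [ 468.4 -426.9  246.4] head 96.16 tilt [-0.001  0.001 -1.   ] F [ 0.9  0.4 -0.4] w 85.7
shift mm tool [147.4  -0.2  -1.2] rows 3 per row m [ 0.0491 -0.0001 -0.0004] rotx -0.0007
```

```bash
python3 -m creep '[{"delta_pos":[0.05,0,-0.001],"rot":[0,0,0],"claw":-1},{"delta_pos":[0.045,0,0],"rot":[0,0,0],"claw":-1},{"delta_pos":[0.03,0,0],"rot":[0,0,0],"claw":-1},{"delta_pos":[0.02,0,0],"rot":[0,0,0],"claw":-1},{"delta_pos":[0,0,0],"rot":[0,0,0],"claw":-1}]'
python3 -m creep '[{"delta_pos":[0,0,0],"rot":[0,0,0],"claw":1},{"delta_pos":[0,0,0],"rot":[0,0,0],"claw":1},{"delta_pos":[0,0,0],"rot":[0,0,0],"claw":1},{"delta_pos":[0,0,0],"rot":[0,0,0],"claw":1},{"delta_pos":[0,0,0],"rot":[0,0,0],"claw":1}]'
python3 -m creep '[{"delta_pos":[-0.015,0,0],"rot":[0,0,0],"claw":1},{"delta_pos":[-0.01,0,0],"rot":[0,0,0],"claw":1},{"delta_pos":[0,0,0],"rot":[0,0,0],"claw":1}]'
python3 - <<'E'
from h import *
plan(435,-390,128,96.2,54)
E
```

```text
time_s: 39.95
eef_pos: [469.3, -426.3, 101.0]
ee_rot: [-0.526, 0.472, 0.527, 0.472]
contact_force: [0.1, -0.2, -0.9]
width: 85.1
time_s: 40.58
eef_pos: [470.2, -428.1, 103.7]
ee_rot: [0.528, -0.472, -0.526, -0.472]
contact_force: [-0.8, 1.0, 6.0]
width: 57.4
time_s: 40.95
eef_pos: [469.9, -428.1, 128.2]
ee_rot: [0.527, -0.472, -0.526, -0.472]
contact_force: [-0.3, -0.4, -2.9]
width: 58.1
t 40.95 pos [ 469.9 -428.1  128.2] head 96.26 tilt [ 0.002 -0.001 -1.   ] F [-0.3 -0.4 -2.9] w 58.1
shift mm tool [ 0.1 30.5 41.7] rows 1 per row m [0.0001 0.0305 0.0417] rotx 0.001
```

```bash
python3 -m creep '[{"delta_pos":[0,0.0152,0.0209],"rot":[0,0,0],"claw":1},{"delta_pos":[0,0.0152,0.0209],"rot":[0,0,0],"claw":1},{"delta_pos":[0,0,0],"rot":[0,0,0],"claw":1},{"delta_pos":[0,0,0],"rot":[0,0,0],"claw":1}]'
python3 -m creep '[{"delta_pos":[0.015,0,0],"rot":[0,0,0],"claw":1},{"delta_pos":[0.006,0,0],"rot":[0,0,0],"claw":1},{"delta_pos":[0.002,0,0],"rot":[0,0,0],"claw":1},{"delta_pos":[0,0,0],"rot":[0,0,0],"claw":1}]'
```

```text
time_s: 41.45
eef_pos: [435.2, -389.7, 127.0]
ee_rot: [0.527, -0.472, -0.526, -0.472]
contact_force: [0.1, 0.3, -1.5]
width: 57.7
time_s: 41.95
eef_pos: [434.5, -389.2, 103.8]
ee_rot: [-0.526, 0.472, 0.527, 0.472]
contact_force: [-1.2, 2.9, 5.2]
width: 57.2
```

Touching down (5 N). Release and withdraw straight up.

```bash
python3 -m creep '[{"delta_pos":[0,0,0],"rot":[0,0,0],"claw":-1},{"delta_pos":[0,0,0],"rot":[0,0,0],"claw":-1},{"delta_pos":[0,0,0],"rot":[0,0,0],"claw":-1},{"delta_pos":[-0.04,0,0],"rot":[0,0,0],"claw":-1},{"delta_pos":[-0.05,0,0],"rot":[0,0,0],"claw":-1}]'
python3 -m creep '[{"delta_pos":[-0.05,0,0],"rot":[0,0,0],"claw":-1},{"delta_pos":[0,-0.02,0.05],"rot":[0,0,0],"claw":-1},{"delta_pos":[0,-0.02,0.05],"rot":[0,0,0],"claw":-1},{"delta_pos":[0,0,0],"rot":[0,0,0],"claw":-1},{"delta_pos":[0,0,0],"rot":[0,0,0],"claw":-1}]'
cat > chk.py <<'E'
from h import *
from scipy.optimize import least_squares
import sys
p,d=cap('side',sys.argv[1]+'s.png');W=world('side',d)
c=spotter.cut_out('side','cup_mid')[0];P=W[c['pixels']];print(c['conf'],c['rect'])
for lo,hi in((20,60),(60,110),(20,115)):
    Q=P[(P[:,2]>lo)&(P[:,2]<hi)]
    if len(Q)<20: continue
    m=np.median(Q[:,:2],0)+[12,12]
    s=least_squares(lambda c:np.hypot(Q[:,0]-c[0],Q[:,1]-c[1])-29,m,loss='soft_l1',f_scale=2);print('cup',lo,hi,s.x)
p,d=cap('top',sys.argv[1]+'t.png');W=world('top',d)
k=(W[...,2]>168)&(W[...,2]<192)&(abs(W[...,0]-508)<60)&(abs(W[...,1]-14)<40)
if k.sum(): print('handle',W[k].mean(0))
print(arm.read_state()['time_s'],arm.read_state()['eef_pos'])
E
python3 chk.py c1
```

```text
time_s: 42.58
eef_pos: [434.0, -388.9, 193.9]
ee_rot: [-0.526, 0.472, 0.527, 0.472]
contact_force: [0.7, -0.6, 0.5]
width: 85.2
time_s: 43.2
eef_pos: [463.4, -285.9, 243.9]
ee_rot: [0.527, -0.472, -0.526, -0.472]
contact_force: [-0.1, -0.1, -0.6]
width: 85.7
0.68 [345.4, 290.4, 26.4, 57.6]
cup 20 60 [ 432.06243484 -388.64739197]
cup 60 110 [ 432.10283763 -388.74836171]
cup 20 115 [ 432.08261958 -388.7165413 ]
handle [507.34815067  13.47064326 183.26494024]
43.35 [ 462.75748055 -287.04664687  243.81535837]
```

View pics/c1s.png

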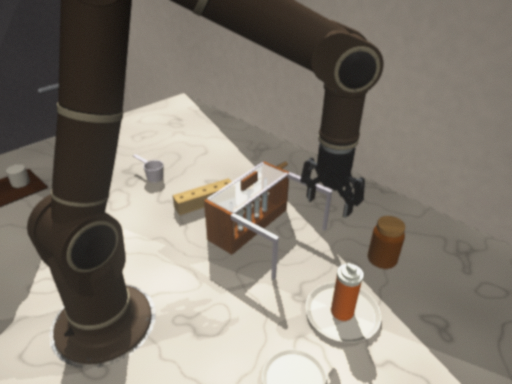

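View pics/c1t.png

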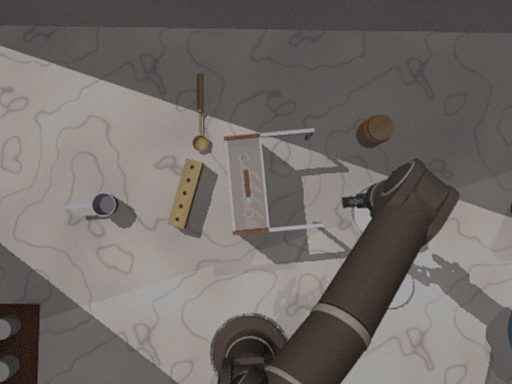

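```bash
python3 - <<'E'
from h import *
s=arm.read_state();print(s['contact_force'],s['time_s'])
print(arm.finish_job())
E
```

```text
[-0.56454561  0.15764633 -0.20471045] 43.35
the job is handed in; nothing more can be done
None
```

The job is done and handed in at about 43 s of robot time; no verdict came back.

**What I did:**
- I moved the cup to the large dish and slid the cover open about 128 mm.
- I put the three straws present into tubes 1, 3 and 5, then slid the cover shut.
- While I was busy elsewhere, the cup was knocked to about 51 mm from the dish centre. I gripped it again and set it back in the middle.

**What the last checks showed:**
- **Cup:** it stands within about 3 mm of the dish centre. Fits at two heights put its axis in the same place, so it is upright.
- **Straws:** before closing, the straw tops were at about 130–133 mm; 132 mm is what a straw on the tube floor should give. They were within about 2 mm of the tube axes. I could only see them through the clear cover after that and did not measure them again.
- **Cover:** the handle sits about 1 mm short of where it was when shut at the start. That could be measurement noise, and the limit is 5 mm.
- **Bystanders:** the measuring cup, spoon and jar look unmoved in the pictures; I did not measure them.
- **Robot:** the gripper was open, clear of everything, with no contact force.

The first cup detection after the cover was shut gave a useless fit, so I redid the measurement. The side and top cameras disagreed by about 2–3 mm, which is within their calibration.

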